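Check a vee block's width and put it back with its twin

TASK

Check the loose vee block: stand it V upward in the middle of the checking station's seat with its slotted sides toward the two jaws, let go, and only with the block in place press the station's button fully down, hold it a moment and let it come back up. Then put the block squarely in the middle of the empty bay of the wooden cradle, beside its twin; the cheeks there leave no room for that same grip, so first set the block down on the table, let go and take it by its slotted sides. Lower it, never drop it, and leave the twin and the other loose things where they are.

Things in the scene. Friction and masses are not known exactly. Their poses are not given: they have to be found in the camera images.
- block_center (a point): centre (half-way up, 18 mm over its underside) of the loose steel vee block, 34 mm (its x) by 45 mm (its y) by 36 mm high (z up), 0.3 to 0.55 kg, standing on the table, V groove upward. Faces across x (34 mm apart) show the V outline; those across y (45 mm apart) are the sides with a slot. Solid to the gripper on all sides. Half a turn makes no difference.
- station: width checking station, fixed: grey base plate 115 mm (x) by 210 mm (y), 10 mm thick, with seat, two jaws and a low console with a button; origin at the centre of its underside. The seat is at y = +35 mm, the button at x = -12, y = -73 mm. A dark thimble sticks out 27 mm behind the +y jaw, 51 mm over the table.
- station_seat (a point): centre of the top of the seat, 23 mm over the table: a pad 26 mm (x) by 40 mm (y) between two jaws along y, 53 mm apart, 26 mm wide in x, tops 46 mm over the seat. The block goes in with its x along the seat's x: 4 mm free at each jaw, 4 mm overhang on each x side. Fingers fit at the x sides only; the base plate is 13 mm below the seat. z up.
- read_button_top (a point): middle of the top of the push button (moves with it), a light plunger 26 mm across in a black collar on the console; pressed straight down.
- read_button (a joint): travel of the push button: 0 up, 0.007 m fully down; a spring resists with up to about 6 N at the bottom and returns it.
- cradle: wooden cradle, fixed, 124 mm (x) by 40 mm (y): three upright cheeks, tops 64 mm over the table, make two bays side by side along x; the far one (+x) holds the twin, the near one is empty. Origin at the centre of its underside.
- empty_bay (a point): centre of the floor of the empty bay, 14 mm over the table. 42 mm wide between the cheeks (its x); the block goes in with its x along this x, 4 mm free on each side. Cheeks: 30 mm long in y, 11.5 mm thick, tops 50 mm over the floor. Floor 40 mm long in y, open at both y ends, where fingers fit down to the table; the block overhangs it 2.5 mm at each end. z up.
- vee_block_2: the second, identical vee block, standing in the far bay of the cradle; origin at the centre of its underside. Leave it there.
- ring_gauge: plain steel ring, 64 mm outside, 20 mm high, lying flat; origin at the centre of its underside. Bystander.
- turned_part: turned aluminium bush with a flange, 48 mm across, 28 mm high; origin at the centre of its underside. Bystander.
- plug_gauge: plug gauge, 112 mm long, 25 mm thick, lying on its side; origin under its middle. Bystander.

How it is judged (in metres and radians):
On the way, in this order (a step that is already met when the one before it is completed fails the run):
1. the block stands on the station's seat between the jaws, released (x of block_center in the frame of station_seat between -0.009 and 0.009 m and y of block_center in the frame of station_seat between -0.007 and 0.007 m and z of block_center in the frame of station_seat between 0.015 and 0.021 m and angle between block_center's own z axis and vertical below 0.06 rad and angle between the x axis of block_center and the x axis of station_seat, either way round below 0.2 rad and contact force between the fingers and vee_block_1 below 0.1 N and linear speed of vee_block_1 below 0.02 m/s), for 0.2 s.
2. with the block there, the button is held fully down (x of block_center in the frame of station_seat between -0.009 and 0.009 m and y of block_center in the frame of station_seat between -0.007 and 0.007 m and z of block_center in the frame of station_seat between 0.015 and 0.021 m and angle between block_center's own z axis and vertical below 0.06 rad and angle between the x axis of block_center and the x axis of station_seat, either way round below 0.2 rad and value of joint read_button above 0.006 m), for 0.2 s.
3. the button has come back up, the block still on the seat (x of block_center in the frame of station_seat between -0.009 and 0.009 m and y of block_center in the frame of station_seat between -0.007 and 0.007 m and z of block_center in the frame of station_seat between 0.015 and 0.021 m and angle between block_center's own z axis and vertical below 0.06 rad and angle between the x axis of block_center and the x axis of station_seat, either way round below 0.2 rad and value of joint read_button below 0.001 m), for 0.1 s.
4. the block stands on the table, released (contact force between the fingers and vee_block_1 below 0.1 N and linear speed of vee_block_1 below 0.02 m/s and height (world z) of block_center below 0.021 m and angle between block_center's own z axis and vertical below 0.06 rad), for 0.2 s.
At the end, for the whole second after the job is handed in: The block stands upright on the floor of the empty bay, within 7 mm of its centre across and 9 mm along the bay, within 0.2 rad of lined up, released and at rest; the button is up (x of block_center in the frame of empty_bay between -0.007 and 0.007 m and y of block_center in the frame of empty_bay between -0.009 and 0.009 m and z of block_center in the frame of empty_bay between 0.015 and 0.021 m and angle between block_center's own z axis and vertical below 0.06 rad and angle between the x axis of block_center and the x axis of empty_bay, either way round below 0.2 rad and contact force between the fingers and vee_block_1 below 0.1 N and linear speed of vee_block_1 below 0.02 m/s and value of joint read_button below 0.001 m); the robot touches nothing.
It fails at once if the button is pressed while the block does not stand on the station's seat (value of joint read_button above 0.003 m and not (x of block_center in the frame of station_seat between -0.009 and 0.009 m and y of block_center in the frame of station_seat between -0.007 and 0.007 m and z of block_center in the frame of station_seat between 0.015 and 0.021 m and angle between block_center's own z axis and vertical below 0.06 rad and angle between the x axis of block_center and the x axis of station_seat, either way round below 0.2 rad)).
It fails at once if the block falls or is knocked: it moves fast while not held (contact force between the fingers and vee_block_1 below 0.1 N and linear speed of vee_block_1 above 0.4 m/s).
It fails at once if the twin is moved more than 10 mm or another loose thing more than 20 mm (distance of vee_block_2 from where it was at the start of the episode above 0.01 m or distance of any of ring_gauge, turned_part, plug_gauge from where it was at the start of the episode above 0.02 m).
It also fails if it takes over 72 s, if anything falls off the work surface, if the arm or the gripper's body presses on something with over 40 N, if the wrist force passes 120 N, or if a joint passes its speed limit or range.

ROBOT

A 6-joint arm with a two-finger parallel gripper is mounted at the origin on a cart in front of the work surface, level with it; the furniture and walls round the work are solid. World frame = base frame: x ahead of the robot, y to its left, z up, the work surface at z = 0. Lengths are in mm, angles in degrees, forces in N, time in s.
With the tool pointing down it reaches from about 350 to 850 mm from the base axis. Payload 8.1 kg.
Tool frame: the origin (TCP) lies midway between the tips of the shut fingers; the grasp point (between the pads) lies 19 mm behind it (r.tcp_to_grasp is the distance from the TCP to the grasp point, in mm); z points along the fingers, y is the direction in which the jaws open and shut (so a half turn about z gives the same grasp; the last joint's range is limited). The gripper opens to 85 mm and grips with 20 to 120 N. Pads are 22 mm wide; open, the fingers measure 114 mm over their backs; the gripper's body (76 mm by 85 mm) begins 54 mm behind the grasp point. The pads swing forward as they close: fully open they stand 13 mm farther back than shut.
Start: joints at [60.367, 7.471, 85.268, -0, 87.261, -4.893], TCP at [251.084, 544.942, 231.292] pointing down, gripper open.
Joint ranges: [-169.43, 169.43], [-51.17, 129.36], [1.28, 143.12], [-76.62, 256.62], [0, 156.53], [-152.29, 152.29]. Speed limits (degrees/s): [136.94, 136.94, 159.86, 180, 180, 180].

INTERFACE

Orientations are given as [roll, pitch, yaw] about the fixed x, y, z axes, in that order (R = Rz(yaw) Ry(pitch) Rx(roll)).
In Python, from bench import r gives the robot as it stands.
- The arm moves only by the tool jog_arm, never from a script. Its argument "targets" is a list of rows, each a list of 7 numbers: the shift along the tool's x, y, z in m, then the turn, a rotation vector about the tool's x, y, z in rad, then the closure, from 0 (fully open) to 1 (shut). In form: [[dx, dy, dz, wx, wy, wz, claw], ...]. A call has 1 to 5 rows; each row is the pose to reach, as a shift and turn from the pose commanded when the call began, along the tool's axes at that moment; what a row does not reach only later rows make up. A row lasts 1/12 s, in which the tool goes at most 41.7 mm and 7.16 degrees, less where a joint would pass 70% of its speed; a pose out of reach is approached as far as the arm can. A call with a gripper value outside its range is refused whole. The fingers move at their own pace and stop on an object; "newtons" is the grip in N (left out, the last holds). Time passes only in rows, so rows that repeat a pose let the fingers close. It gives the time, the measured TCP pose, the force and the opening at its end, in the units of the state.
- r.sense(): the state, without advancing time (a new reading comes with each control period).
- r.snapshot(name): name is "scene" or "side" or "wrist"; returns a dict with "pixels" (420x560x3 uint8, red, green, blue), "fx", "fy", "cx", "cy" (pixels), "dist" ([k1, k2, p1, p2, k3] as OpenCV has them; the pictures are not rectified), "origin" and "attitude" of the camera in the world. Camera axes: x right, y down, z forward; pixel columns grow to the right and rows downward; lengths in mm; the calibration is good to about 2 mm. A picture is of the moment at which its call begins. There is no depth.
- r.hand_in(): hands the job in, once; it reports no verdict.
The state is a dict: "time": time; "joint_pos": joint angles; "qd": joint speeds; "joint_efforts": joint torques, N m; "tool_pos": TCP position; "tcp_rot": TCP orientation; "ft_force": force on the tool from outside, world axes, zero at the start; "wrist_torque": the same for the moment, N m; "finger_gap": finger opening in mm.
Only numpy, scipy, OpenCV 4.12 (cv2) and the standard library are available. Lean on these libraries where they do the work, as an engineer would, in place of code of your own. Each camera call takes 0.05 s, during which the arm holds its last target.

## Working session

There is one attempt and no reset: what is moved stays moved. The work goes in short steps, Python scripts to look and compute and a tool call to move; the robot and the scene stay as the last step left them, time stands still between calls to the robot, and variables do not carry over. Pictures are saved under pics/ and viewed, and the job is handed in when it is done.

Besides the shell and the picture viewer there is one more tool, called as a command line: name --pt "numbers of a row" for each row, then --argument value for the rest. jog_arm: Moves the arm, as the interface text tells. Its arguments: {"type":"object","properties":{"targets":{"type":"array","items":{"type":"array","items":{"type":"number"}}},"newtons":{"type":"number"}},"required":["targets"]}

```bash
ls; mkdir -p pics; cat > h.py <<'E'
import numpy as np, cv2
from scipy.spatial.transform import Rotation as R
from bench import r
def snap(n,f):
    s=r.snapshot(n); cv2.imwrite('pics/'+f,s['pixels'][:,:,::-1]); 
    np.save('pics/'+f[:-4]+'.npy',{k:v for k,v in s.items()},allow_pickle=True); return s
def load(f): return np.load('pics/'+f+'.npy',allow_pickle=True).item()
def att(s):
    a=np.array(s['attitude'],float)
    return a if a.shape==(3,3) else R.from_euler('xyz',a,degrees=True).as_matrix()
def ray(s,uv):
    K=np.array([[s['fx'],0,s['cx']],[0,s['fy'],s['cy']],[0,0,1.]])
    p=cv2.undistortPoints(np.array(uv,float).reshape(-1,1,2),K,np.array(s['dist'],float)).reshape(-1,2)
    d=np.c_[p,np.ones(len(p))]@att(s).T
    return np.array(s['origin'],float),d
def onz(s,uv,z):
    o,d=ray(s,uv); t=(z-o[2])/d[:,2]; return o+d*t[:,None]
def proj(s,P):
    K=np.array([[s['fx'],0,s['cx']],[0,s['fy'],s['cy']],[0,0,1.]])
    M=att(s).T; return cv2.projectPoints(np.array(P,float).reshape(-1,3),cv2.Rodrigues(M)[0],-M@np.array(s['origin'],float),K,np.array(s['dist'],float))[0].reshape(-1,2)
E
python3 - <<'E'
from h import *
print(r.sense())
for n in('scene','side','wrist'):
    s=snap(n,n+'0.png'); print({k:v for k,v in s.items() if k!='pixels'})
E
```

```text
pics
{'time': 0.0, 'joint_pos': array([ 6.03660342e+01,  7.51389048e+00,  8.53285990e+01, -4.60040172e-04,
        8.72613390e+01, -4.89177405e+00]), 'qd': array([ 0.01458957,  0.02615846, -0.05198958,  0.06085549,  0.08395729,
       -0.00380243]), 'joint_efforts': array([ 8.42570813e-06, -5.69420421e+01, -5.00546980e+01, -3.46698980e-04,
        1.52079243e-02, -5.22510709e-05]), 'tool_pos': array([250.82347962, 544.46232911, 230.26364077]), 'tcp_rot': array([-1.79896511e+02, -8.39605086e-03,  1.55257823e+02]), 'ft_force': array([-0.45479534, -0.32144115,  0.26320237]), 'wrist_torque': array([ 0.02696075, -0.06522539, -0.00486049]), 'finger_gap': 85.41190805952613}
{'fx': 409.5134628534763, 'fy': 409.5134628534763, 'cx': 278.31647049704526, 'cy': 203.25780150931482, 'dist': array([0.00017752, 0.        , 0.        , 0.        , 0.        ]), 'origin': array([ -99.73066925, -601.37550045,  859.7229688 ]), 'attitude': array([-132.29005746,   -1.03464392,  -50.37178224])}
{'fx': 440.54399804542965, 'fy': 440.54399804542965, 'cx': 282.90277952240854, 'cy': 197.26865820400133, 'dist': array([-0.10034577,  0.        ,  0.        ,  0.        ,  0.        ]), 'origin': array([  612.66753952, -1073.30634167,   549.25544836]), 'attitude': array([-115.12082205,   -0.36868927,    2.69461137])}
{'fx': 374.21523541725395, 'fy': 374.21523541725395, 'cx': 277.1675839490509, 'cy': 208.5196694563631, 'dist': array([-0.07715967,  0.        ,  0.        ,  0.        ,  0.        ]), 'origin': array([180.80418456, 577.87474019, 373.40919562]), 'attitude': array([1.62146543e+02, 1.18063686e-01, 6.52483615e+01])}
```

View pics/scene0.png

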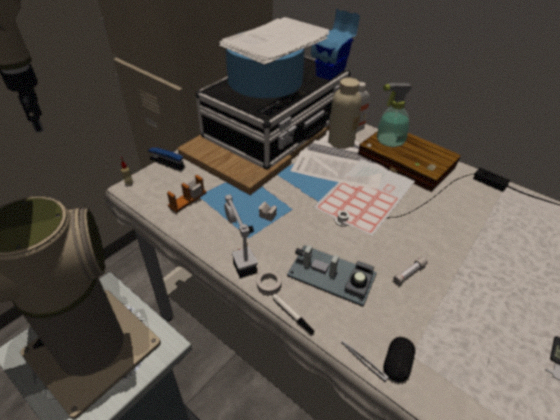

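View pics/side0.png

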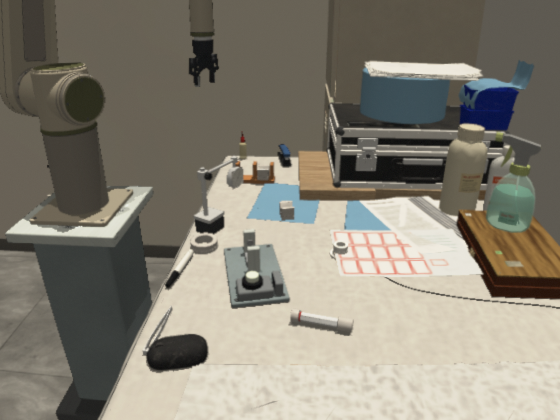

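View pics/wrist0.png

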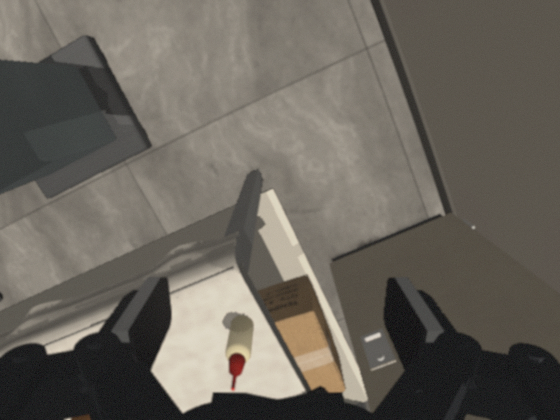

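The scene view shows the cradle near (187,193), the loose block at (268,211), the station at (333,274), the ring at (269,284), the turned part at (343,217) and the plug at (410,270). A dial stand with its base at (243,262) is an obstacle. Next I get coarse positions and enlarged crops.

```bash
python3 - <<'E'
from h import *
s=load('scene0'); t=load('side0')
for nm,a,b,z in [('block',(268,211),(287,210),18),('cradle',(187,193),(259,172),30),('station',(333,276),(253,275),15),('button',(359,279),(252,278),35),('ring',(269,284),(204,242),10),('bush',(343,217),(341,246),14),('plug',(410,270),(322,321),12),('standbase',(243,262),(209,222),15),('standtop',(228,200),(207,172),150)]:
    print(nm,onz(s,[a],z)[0].round(),onz(t,[b],z)[0].round())
c=s['pixels'][160:310,150:390,::-1]; cv2.imwrite('pics/sc1.png',cv2.resize(c,None,fx=3.3,fy=3.3,interpolation=cv2.INTER_CUBIC))
c=t['pixels'][150:310,180:380,::-1]; cv2.imwrite('pics/sd1.png',cv2.resize(c,None,fx=3.7,fy=3.7,interpolation=cv2.INTER_CUBIC))
E
```

```text
block [576. -21.  18.] [578. -21.  18.]
cradle [465. 212.  30.] [480. 217.  30.]
station [ 503. -305.   15.] [ 518. -319.   15.]
button [ 523. -367.   35.] [ 521. -358.   35.]
ring [ 380. -193.   10.] [ 387. -185.   10.]
bush [ 705. -204.   14.] [ 710. -191.   14.]
plug [ 653. -447.   12.] [ 658. -451.   12.]
standbase [387. -97.  15.] [381. -95.  15.]
standtop [434.  -7. 150.] [384. -89. 150.]
```

View pics/sc1.png

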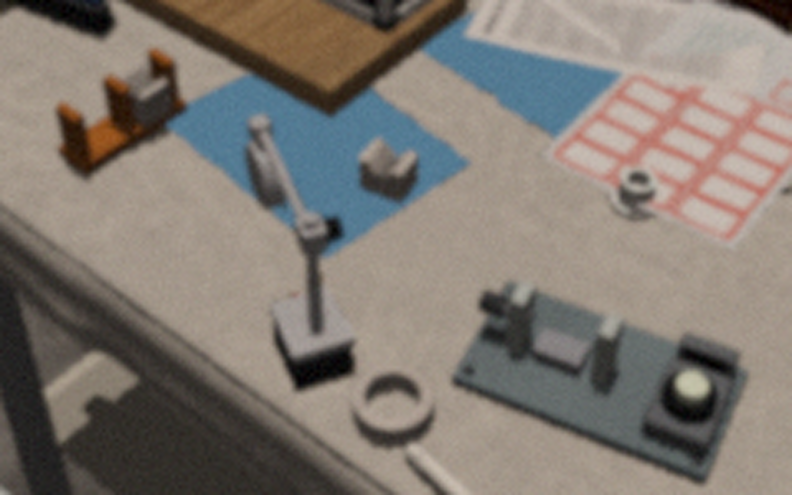

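View pics/sd1.png

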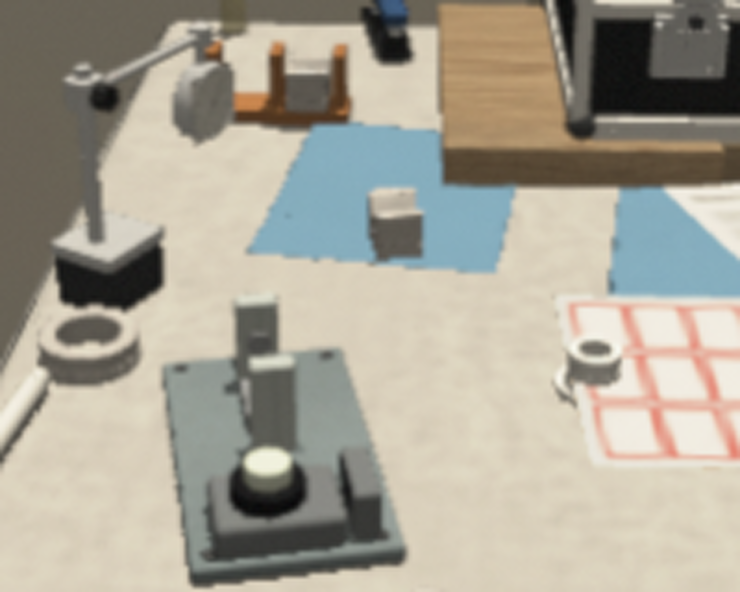

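```bash
cat >> h.py <<'E'
def tool():
    q=r.sense(); return np.array(q['tool_pos']),R.from_euler('xyz',q['tcp_rot'],degrees=True)
def goto(x,y,z,yaw):
    # shift and turn, tool axes, from the present pose to a tool-down pose
    p,T=tool(); G=R.from_euler('xyz',[180,0,yaw],degrees=True)
    d=T.inv().apply(np.array([x,y,z])-p)/1000; w=(T.inv()*G).as_rotvec()
    q=r.sense(); print('t %.2f'%q['time'],'at',p.round(1),q['tcp_rot'].round(2) if 0 else np.round(q['tcp_rot'],2),'gap %.1f'%q['finger_gap'],'f',np.round(q['ft_force'],1))
    print('shift',d.round(4),'turn',w.round(4),'rows %.1f/%.1f'%(np.linalg.norm(d)/.0417,np.degrees(np.linalg.norm(w))/7.16))
def tri(a,ua,b,ub):
    o1,d1=ray(a,[ua]);o2,d2=ray(b,[ub]); d1=d1[0]/np.linalg.norm(d1);d2=d2[0]/np.linalg.norm(d2)
    t=np.linalg.lstsq(np.c_[d1,-d2],o2-o1,rcond=None)[0]; A=o1+d1*t[0];B=o2+d2*t[1]
    return (A+B)/2,np.linalg.norm(A-B)
E
python3 - <<'E'
from h import *
s=load('scene0'); t=load('side0'); w=load('wrist0')
p,T=tool()
print('cam off tool',T.inv().apply(w['origin']-p).round(1), (T.inv()*R.from_matrix(att(w))).as_euler('xyz',degrees=True).round(1))
print('post top',tri(s,(245,228),t,(203,170)))
print('dial top',tri(s,(229,197),t,(234.6,158)))
print('board corner',tri(s,(252,193),t,(300,199)))
goto(576,-21,230,180)
print(p)
E
```

```text
cam off tool [  77.6    0.7 -142.9] [-17.9  -0.   90. ]
post top (array([ 380.21560766, -118.11075128,  165.12664466]), np.float64(3.51980863076581))
dial top (array([439.41576858,  -5.69873773, 156.65001385]), np.float64(0.7797763840551356))
board corner (array([612.54168862,  77.08622806,   7.05350086]), np.float64(3.9473817999016774))
t 0.15 at [250.9 544.6 230.5] [-1.7992e+02 -1.0000e-02  1.5526e+02] gap 85.2 f [ 0.3  1.2 -0.2]
shift [-0.532  -0.3776  0.0009] turn [-1.400e-03 -4.000e-04 -4.317e-01] rows 15.6/3.5
[250.85425957 544.58403509 230.46317413]
```

jog_arm --pt "-0.532 -0.378 0 0 0 0 0" --pt "-0.532 -0.378 0 0 0 0 0" --pt "-0.532 -0.378 0 0 0 0 0" --pt "-0.532 -0.378 0 0 0 0 0" --pt "-0.532 -0.378 0 0 0 0 0"

```text
time: 0.57
tool_pos: [355.1, 362.5, 230.9]
tcp_rot: [-180.0, -0.0, 155.3]
ft_force: [0.1, 0.4, 0.3]
finger_gap: 85.5
```

jog_arm --pt "-0.347 -0.247 0 0 0 0 0" --pt "-0.347 -0.247 0 0 0 0 0" --pt "-0.347 -0.247 0 0 0 0 0"

```text
time: 0.82
tool_pos: [417.3, 253.9, 231.2]
tcp_rot: [-180.0, -0.0, 155.3]
ft_force: [1.4, 0.1, 0.3]
finger_gap: 85.1
```

```bash
python3 - <<'E'
from h import *
snap('wrist','w1.png'); goto(576,-21,230,155)
E
```

```text
t 0.87 at [421.  247.7 231.1] [-179.83    0.21  155.01] gap 85.6 f [ 4.1 -3.5  0.3]
shift [-0.2539 -0.1781  0.0026] turn [-0.0029  0.0036  0.0002] rows 7.4/0.0
```

View pics/w1.png

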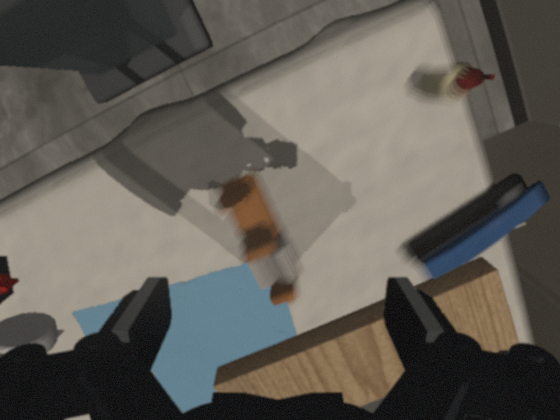

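The picture is motion-blurred but shows the cradle near (258,240). I let the arm settle one row and take it again.

jog_arm --pt "0 0 0 0 0 0 0" --pt "0 0 0 0 0 0 0"

```text
time: 1.03
tool_pos: [417.2, 255.2, 231.1]
tcp_rot: [-180.0, -0.0, 155.1]
ft_force: [-0.2, 0.2, -0.6]
finger_gap: 85.5
```

```bash
python3 - <<'E'
from h import *
s=snap('wrist','w2.png'); goto(576,-21,230,155)
c=s['pixels'][150:330,170:350,::-1]; cv2.imwrite('pics/w2c.png',cv2.resize(c,None,fx=3.3,fy=3.3,interpolation=cv2.INTER_CUBIC))
E
```

```text
t 1.08 at [416.7 256.1 231.1] [ 1.8000e+02 -4.0000e-02  1.5522e+02] gap 85.5 f [-0.  -0.2 -0. ]
shift [-0.2607 -0.1848  0.001 ] turn [ 0.0001 -0.0006  0.0039] rows 7.7/0.0
```

View pics/w2c.png

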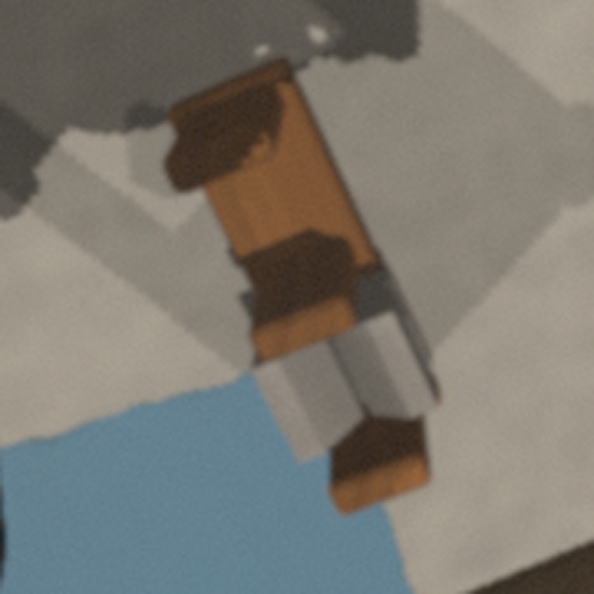

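```bash
python3 - <<'E'
from h import *
s=load('w2')
f=lambda q:np.array(q,float)/3.3+[170,150]-0.35
N=onz(s,f([(168,105),(285,59),(293,76),(178,123)]),64)
M=onz(s,f([(253,332),(347,297),(356,325),(257,362)]),64)
F=onz(s,f([(333,490),(425,457),(430,482),(345,514)]),64)
for a in(N,M,F): print(a.mean(0).round(1), np.linalg.norm(np.diff(a[:,:2],axis=0),axis=1).round(1))
c=[a.mean(0)[:2] for a in(N,M,F)]
d=c[2]-c[0]; print('yaw',np.degrees(np.arctan2(d[1],d[0])),'lens',np.linalg.norm(c[1]-c[0]),np.linalg.norm(c[2]-c[1]))
print('bay',(c[0]+c[1])/2,'alt',(c[0]*.5+c[1]+c[2]*.5)/2-d/np.linalg.norm(d)*26.75)
E
```

```text
[398.9 229.2  64. ] [32.8  4.9 32.5]
[466.9 217.2  64. ] [27.8  8.6 29.6]
[520.8 216.7  64. ] [28.4  8.3 26.6]
yaw -5.826261092620764 lens 69.06488933767262 53.92390422784925
bay [432.86981031 223.17021523] alt [436.74276806 222.77502099]
```

jog_arm --pt "-0.26 -0.185 0 0 0 0 0" --pt "-0.26 -0.185 0 0 0 0 0" --pt "-0.26 -0.185 0 0 0 0 0" --pt "-0.26 -0.185 0 0 0 0 0" --pt "-0.26 -0.185 0 0 0 0 0"

```text
time: 1.5
tool_pos: [521.0, 75.5, 231.3]
tcp_rot: [180.0, -0.0, 155.5]
ft_force: [0.0, 1.0, 0.6]
finger_gap: 85.3
```

jog_arm --pt "-0.09 -0.065 0 0 0 0 0" --pt "-0.09 -0.065 0 0 0 0 0" --pt "-0.09 -0.065 0 0 0 0 0" --pt "-0.09 -0.065 0 0 0 0 0" --pt "-0.09 -0.065 0 0 0 0 0"

```text
time: 1.92
tool_pos: [575.4, -21.0, 230.6]
tcp_rot: [-180.0, -0.1, 155.3]
ft_force: [-0.0, 1.0, 0.6]
finger_gap: 85.3
```

```bash
python3 - <<'E'
from h import *
s=snap('wrist','w3.png'); goto(576,-21,230,155)
E
```

```text
t 1.97 at [575.1 -20.  230.7] [ 1.7999e+02 -8.0000e-02  1.5533e+02] gap 85.3 f [ 0.  -0.2  0.5]
shift [-0.0012 -0.0005  0.0007] turn [ 0.0002 -0.0014  0.0057] rows 0.0/0.0
```

View pics/w3.png

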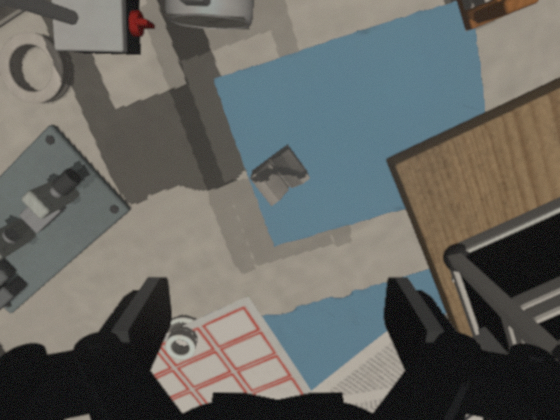

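The block is at about (280,175), with no clutter near it. The stand's dial is at (210,5). Two cheek tops of the cradle are 53.9 mm apart against 53.5 expected. The third strip I marked was the floor end, so I drop it. I zoom on the block.

```bash
python3 - <<'E'
from h import *
s=load('w3')
c=s['pixels'][125:225,230:330,::-1]; cv2.imwrite('pics/w3c.png',cv2.resize(c,None,fx=6,fy=6,interpolation=cv2.INTER_CUBIC))
c=s['pixels'][110:320,0:140,::-1]; cv2.imwrite('pics/w3d.png',cv2.resize(c,None,fx=2.8,fy=2.8,interpolation=cv2.INTER_CUBIC))
E
```

```text
(no output)
```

View pics/w3c.png

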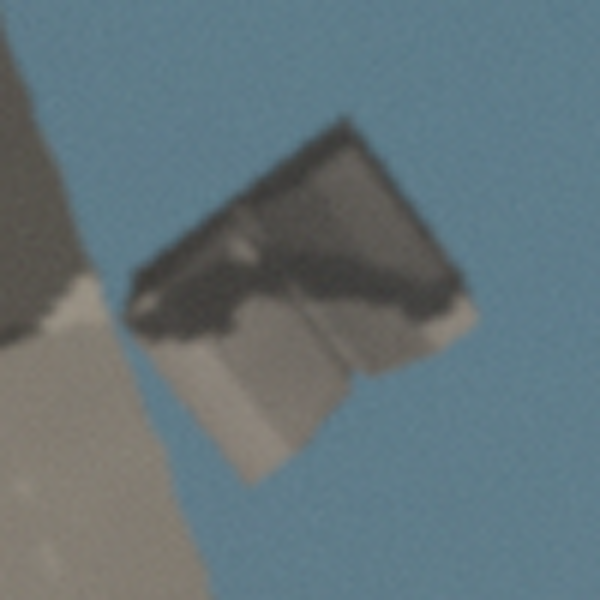

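View pics/w3d.png

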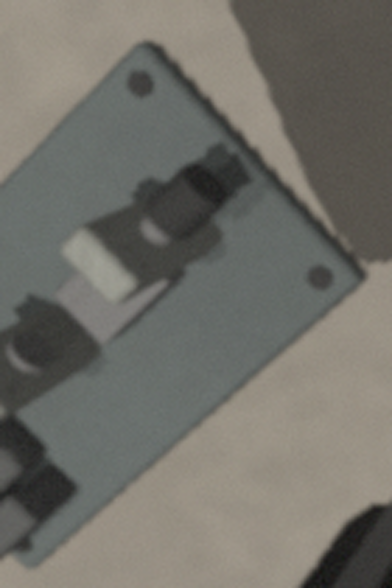

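```bash
python3 - <<'E'
from h import *
s=load('w3')
f=lambda q:np.array(q,float)/6+[230,125]-0.42
P=onz(s,f([(128,318),(250,487),(478,318),(352,150)]),36)[:,:2]
print(P.round(1), np.linalg.norm(np.diff(P,axis=0,append=P[:1]),axis=1).round(1))
a=lambda d:np.degrees(np.arctan2(d[1],d[0]))
print('centre',P.mean(0),(P[0]+P[2])/2,'x dir',a(P[1]-P[0]),a(P[2]-P[3]),'y dir',a(P[1]-P[2])+0,a(P[0]-P[3]))
Q=onz(s,f([(135,275),(345,118),(467,283)]),0)[:,:2]
print(Q.round(1),np.linalg.norm(np.diff(Q,axis=0),axis=1),(Q[0]+Q[2])/2,a(Q[1]-Q[0]),a(Q[2]-Q[1]))
# station plate corners z=10
g=lambda q:np.array(q,float)/2.8+[0,110]-0.32
S=onz(s,g([(148,42),(365,275),(30,568)]),10)[:,:2]; print('station',S.round(1),np.linalg.norm(np.diff(S,axis=0),axis=1),a(S[1]-S[0]),a(S[1]-S[2]))
E
```

```text
[[566.4 -42.9]
 [599.  -37.3]
 [589.    6.1]
 [557.2  -0.9]] [33.  44.6 32.5 43. ]
centre [577.88788264 -18.745147  ] [577.68172751 -18.38278989] x dir 9.631375352957809 12.39347799320264 y dir -77.01560338989414 -77.65263481795209
[[566.7 -44.4]
 [557.4  -1.1]
 [591.5   6.2]] [44.24607633 34.89565276] [579.08390231 -19.1022501 ] 102.13584162472856 12.070066265666158
station [[ 440.2 -201.3]
 [ 547.1 -174.7]
 [ 596.6 -378.6]] [110.19480343 209.83054038] 14.002509329263882 103.62777851434431
```

The block measures 33 × 44.6 mm against 34 × 45, with centre (578.5,-18.7) and its x at about 12.2°. The station's x is at about 13.8°. I turn the gripper to grip across the block's x and descend part way.

```bash
python3 - <<'E'
from h import *
goto(578.5,-18.7,90,102.2)
E
```

```text
t 1.97 at [575.1 -20.  230.7] [ 1.7999e+02 -8.0000e-02  1.5533e+02] gap 85.3 f [ 0.  -0.2  0.5]
shift [-0.0027  0.0026  0.1407] turn [-4.000e-04 -1.400e-03  9.273e-01] rows 3.4/7.4
```

jog_arm --pt "-0.003 0.0025 0.14 0 0 0.927 0" --pt "-0.003 0.0025 0.14 0 0 0.927 0" --pt "-0.003 0.0025 0.14 0 0 0.927 0" --pt "-0.003 0.0025 0.14 0 0 0.927 0" --pt "-0.003 0.0025 0.14 0 0 0.927 0"

```text
time: 2.38
tool_pos: [574.0, -17.2, 84.8]
tcp_rot: [-179.5, -0.4, 119.3]
ft_force: [-0.6, 0.9, 0.5]
finger_gap: 85.6
```

```bash
python3 - <<'E'
from h import *
goto(578.5,-18.7,90,102.2)
E
```

```text
t 2.38 at [574.  -17.2  84.8] [-179.54   -0.38  119.28] gap 85.6 f [-0.6  0.9  0.5]
shift [-0.0034  0.0031 -0.0052] turn [-0.009  -0.0053  0.2982] rows 0.2/2.4
```

jog_arm --pt "0 0 0 0 0 0.3 0" --pt "0 0 0 0 0 0.3 0" --pt "0 0 0 0 0 0.3 0" --pt "0 0 0 0 0 0.3 0"

```text
time: 2.72
tool_pos: [578.5, -18.0, 91.4]
tcp_rot: [-180.0, -0.0, 102.3]
ft_force: [-0.5, 0.1, 0.2]
finger_gap: 85.9
```

```bash
python3 - <<'E'
from h import *
s=snap('wrist','w4.png'); goto(578.5,-18.7,2.5,102.2)
E
```

```text
t 2.77 at [578.6 -18.3  91.4] [ 1.800e+02 -2.000e-02  1.025e+02] gap 85.2 f [-0.4 -0.6 -0. ]
shift [-0.0004 -0.0002  0.0889] turn [ 0.0001 -0.0004  0.0053] rows 2.1/0.0
```

View pics/w4.png

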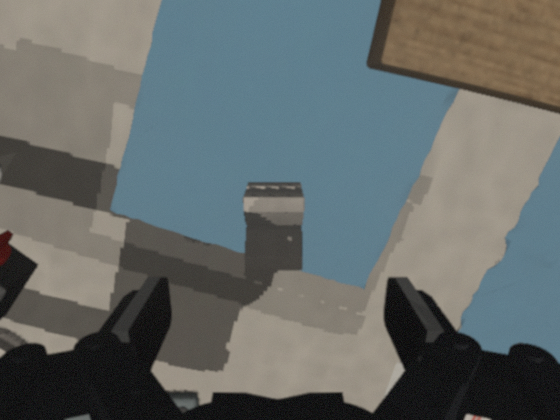

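```bash
python3 - <<'E'
from h import *
s=load('w4')
c=s['pixels'][165:290,220:330,::-1]; cv2.imwrite('pics/w4c.png',cv2.resize(c,None,fx=4.8,fy=4.8,interpolation=cv2.INTER_CUBIC))
E
```

```text
(no output)
```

View pics/w4c.png

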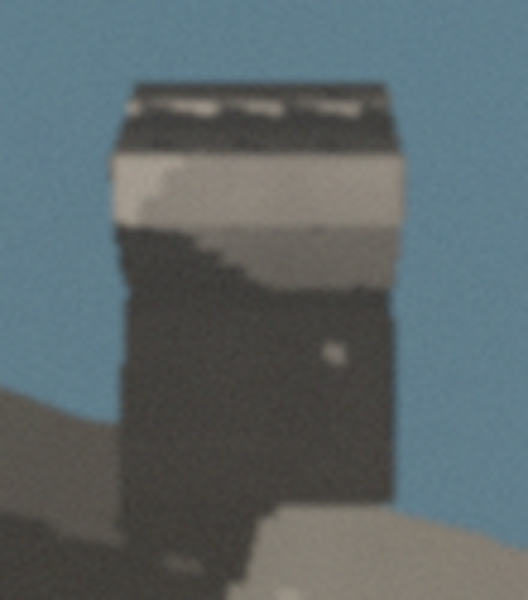

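```bash
python3 - <<'E'
from h import *
s=load('w4')
f=lambda q:np.array(q,float)/4.8+[220,165]-0.4
P=onz(s,f([(112,153),(405,153),(393,500),(120,500)]),36)[:,:2]
a=lambda d:np.degrees(np.arctan2(d[1],d[0]))
print(P.round(1),np.linalg.norm(np.diff(P,axis=0,append=P[:1]),axis=1).round(1),P.mean(0),a(P[1]-P[0]),a(P[2]-P[1]))
E
```

```text
[[556.6  -0.6]
 [589.5   6.5]
 [598.5 -36.8]
 [565.8 -43.9]] [33.7 44.3 33.5 44.3] [577.59735787 -18.7070161 ] 12.291044130425963 -78.31692837066055
```

The block's top measures 33.6 × 44.3 mm at (577.6,-18.7), square to the gripper. I descend and grip.

jog_arm --pt "-0.0005 -0.001 0.04 0 0 0.004 0" --pt "-0.0005 -0.001 0.07 0 0 0.004 0" --pt "-0.0005 -0.001 0.0885 0 0 0.004 0" --pt "-0.0005 -0.001 0.0885 0 0 0.004 0" --pt "-0.0005 -0.001 0.0885 0 0 0.004 0"

```text
time: 3.18
tool_pos: [576.8, -20.1, 2.0]
tcp_rot: [-179.8, -0.1, 102.2]
ft_force: [0.4, -1.2, 0.9]
finger_gap: 85.3
```

```bash
python3 - <<'E'
from h import *
goto(577.6,-18.7,2.5,102.2)
E
```

```text
t 3.18 at [576.8 -20.1   2. ] [-1.7985e+02 -6.0000e-02  1.0220e+02] gap 85.3 f [ 0.4 -1.2  0.9]
shift [ 0.0012  0.0011 -0.0005] turn [-0.0026 -0.0011 -0.    ] rows 0.0/0.0
```

jog_arm --pt "0 0 0 0 0 0 0.4" --pt "0 0 0 0 0 0 0.5" --pt "0 0 0 0 0 0 0.6" --pt "0 0 0 0 0 0 0.8" --pt "0 0 0 0 0 0 1" --newtons 60

```text
time: 3.6
tool_pos: [579.1, -21.5, 4.4]
tcp_rot: [179.9, 0.0, 102.0]
ft_force: [-1.6, 0.6, 10.0]
finger_gap: 33.1
```

jog_arm --pt "0 0 0 0 0 0 1" --pt "0 0 0 0 0 0 1" --pt "0 0 0 0 0 0 1"

```text
time: 3.85
tool_pos: [579.1, -21.5, 4.4]
tcp_rot: [179.9, 0.0, 102.0]
ft_force: [-1.7, 1.5, 7.6]
finger_gap: 33.2
```

```bash
python3 - <<'E'
from h import *
goto(577.6,-18.7,2.5,102.2)
E
```

```text
t 3.85 at [579.1 -21.5   4.4] [1.7989e+02 4.0000e-02 1.0203e+02] gap 33.2 f [-1.7  1.5  7.6]
shift [ 0.0031 -0.0008  0.0019] turn [ 0.0019  0.0007 -0.0029] rows 0.1/0.0
```

Grip closed at 33.2 mm, with a light upward 8 N showing that the fingertips brush the table. I lift and look.

jog_arm --pt "0 0 -0.02 0 0 0 1" --pt "0 0 -0.05 0 0 0 1" --pt "0 0 -0.08 0 0 0 1" --pt "0 0 -0.11 0 0 0 1" --pt "0 0 -0.11 0 0 0 1"

```text
time: 4.27
tool_pos: [582.0, -21.8, 120.1]
tcp_rot: [179.4, 0.2, 102.0]
ft_force: [1.8, -0.2, -1.9]
finger_gap: 32.8
```

```bash
python3 - <<'E'
from h import *
s=snap('wrist','w5.png'); snap('side','d5.png'); goto(520,-200,140,103.5)
E
```

```text
t 4.37 at [579.  -21.5 114.1] [1.7984e+02 5.0000e-02 1.0203e+02] gap 33.2 f [ 0.1  1.6 -4.6]
shift [-0.1623 -0.0949 -0.026 ] turn [ 0.0028  0.001  -0.0256] rows 4.6/0.2
```

View pics/w5.png

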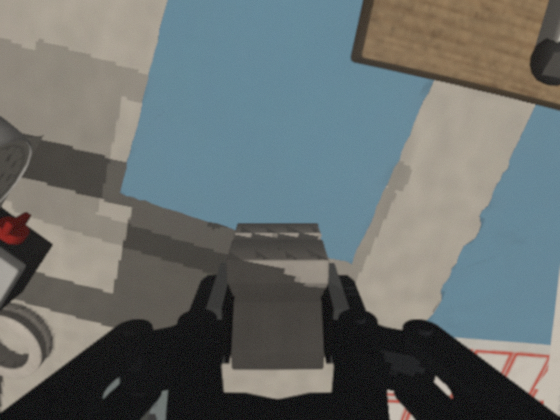

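View pics/d5.png

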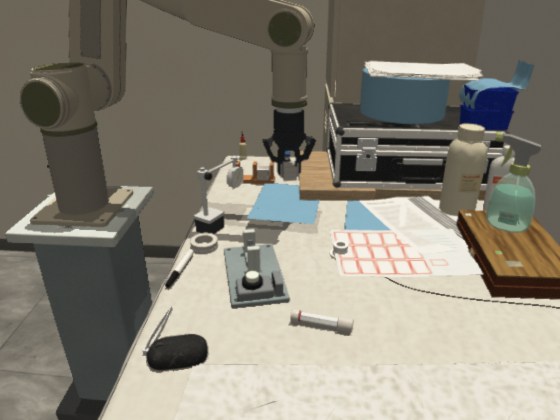

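```bash
python3 - <<'E'
from h import *
s=load('w5')
c=s['pixels'][210:410,190:370,::-1]; cv2.imwrite('pics/w5c.png',cv2.resize(c,None,fx=3,fy=3,interpolation=cv2.INTER_CUBIC))
E
```

```text
(no output)
```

View pics/w5c.png

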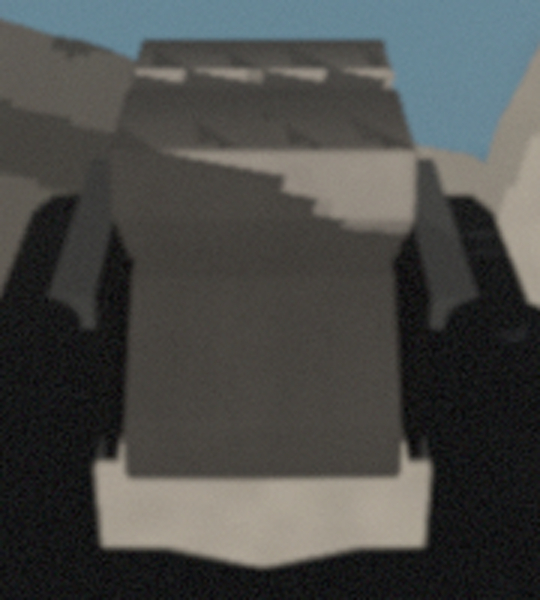

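```bash
python3 - <<'E'
from h import *
s=load('w5'); p,T=tool()
f=lambda q:np.array(q,float)/3+[190,210]-0.33
for off in(28,30,32,34):
  A=T.inv().apply(onz(s,f([(112,148),(415,148),(430,548),(97,548)]),p[2]+off)-p)
  B=T.inv().apply(onz(s,f([(140,42),(385,42)]),p[2]+off-36)-p)
  print(off,A[:,:2].round(1).tolist(),B[:,:2].round(1).tolist(),'len',A[0,0]-A[3,0])
E
```

```text
28 [[19.8, -13.9], [19.6, 22.1], [-41.8, 27.2], [-41.4, -18.9]] [[19.9, -14.0], [19.7, 22.5]] len 61.159206316341496
30 [[20.7, -13.6], [20.6, 21.8], [-39.8, 26.8], [-39.4, -18.5]] [[20.6, -13.8], [20.5, 22.2]] len 60.14681449167942
32 [[21.7, -13.3], [21.5, 21.5], [-37.9, 26.4], [-37.4, -18.2]] [[21.3, -13.6], [21.2, 22.0]] len 59.13442266701736
34 [[22.7, -13.0], [22.5, 21.2], [-35.9, 26.0], [-35.5, -17.8]] [[22.1, -13.4], [21.9, 21.8]] len 58.1220308423553
```

```bash
cat >> h.py <<'E'
OFFP=np.array([77.6,.7,-142.9]); OFFR=R.from_euler('xyz',[-17.9,0,90],degrees=True)
def toolof(s):
    T=R.from_matrix(att(s))*OFFR.inv(); return np.array(s['origin'])-T.apply(OFFP),T
E
python3 - <<'E'
from h import *
print(toolof(load('w4'))[0])
s=load('w5'); p,T=toolof(s); print(p,T.as_euler('xyz',degrees=True))
f=lambda q:np.array(q,float)/3+[190,210]-0.33
for off in(28,30,32,34):
  A=T.inv().apply(onz(s,f([(112,148),(415,148),(400,475),(127,475)]),p[2]+off)-p)
  B=T.inv().apply(onz(s,f([(140,42),(385,42)]),p[2]+off-36)-p)
  print(off,A[:,:2].round(1).tolist(),B[:,:2].round(1).tolist(),'len',A[0,0]-A[3,0])
E
```

```text
[578.77144536 -16.82868783  91.49988857]
[582.32175426 -20.70907644 120.2399436 ] [1.79445180e+02 1.64323070e-01 1.02021256e+02]
28 [[22.6, -16.2], [22.5, 17.9], [-23.6, 18.2], [-23.3, -16.5]] [[22.1, -16.8], [22.0, 18.3]] len 45.939899943548156
30 [[23.6, -15.9], [23.4, 17.6], [-21.8, 17.9], [-21.5, -16.2]] [[22.8, -16.6], [22.7, 18.0]] len 45.13869437362729
32 [[24.6, -15.6], [24.4, 17.3], [-20.1, 17.6], [-19.8, -15.9]] [[23.6, -16.4], [23.5, 17.8]] len 44.33748880370646
34 [[25.5, -15.4], [25.4, 17.0], [-18.3, 17.3], [-18.0, -15.6]] [[24.3, -16.1], [24.2, 17.6]] len 43.53628323378561
```

In the hand the block measures 45 mm long. Its centre is about +2 mm along tool x and its underside 5 mm below the TCP. Next I move to look at the station with the block held above and behind the seat.

```bash
python3 - <<'E'
from h import *
goto(523.6,-319,150,103.7)
E
```

```text
t 4.37 at [579.  -21.5 114.1] [1.7984e+02 5.0000e-02 1.0203e+02] gap 33.2 f [ 0.1  1.6 -4.6]
shift [-0.2795 -0.1161 -0.036 ] turn [ 0.0028  0.001  -0.0291] rows 7.3/0.2
```

jog_arm --pt "-0.025 -0.01 -0.02 0 0 -0.029 1" --pt "-0.06 -0.025 -0.036 0 0 -0.029 1" --pt "-0.095 -0.04 -0.036 0 0 -0.029 1" --pt "-0.13 -0.054 -0.036 0 0 -0.029 1" --pt "-0.165 -0.069 -0.036 0 0 -0.029 1"

```text
time: 4.78
tool_pos: [543.1, -197.9, 146.3]
tcp_rot: [-179.8, -0.1, 103.7]
ft_force: [1.2, -0.1, -5.1]
finger_gap: 33.1
```

jog_arm --pt "-0.035 -0.015 0 0 0 0 1" --pt "-0.07 -0.03 0 0 0 0 1" --pt "-0.1 -0.042 0 0 0 0 1" --pt "-0.115 -0.047 0 0 0 0 1" --pt "-0.115 -0.047 0 0 0 0 1"

```text
time: 5.2
tool_pos: [524.2, -322.8, 145.8]
tcp_rot: [-179.8, -0.1, 103.5]
ft_force: [1.3, 0.0, -3.3]
finger_gap: 33.1
```

jog_arm --pt "0 0 0 0 0 0 1" --pt "0 0 0 0 0 0 1"

```text
time: 5.37
tool_pos: [525.8, -318.5, 146.8]
tcp_rot: [-179.9, -0.2, 103.7]
ft_force: [0.1, 0.5, -4.2]
finger_gap: 33.0
```

```bash
python3 - <<'E'
from h import *
s=snap('wrist','w6.png'); print(toolof(s)[0]);goto(523.6,-319,150,103.7)
c=s['pixels'][0:270,100:440,::-1]; cv2.imwrite('pics/w6c.png',cv2.resize(c,None,fx=2.2,fy=2.2,interpolation=cv2.INTER_CUBIC))
E
```

```text
[ 526.07305022 -317.36778483  146.91623022]
t 5.42 at [ 526.2 -318.2  147.3] [-1.7992e+02 -1.3000e-01  1.0375e+02] gap 32.9 f [ 1.  -0.5 -4.4]
shift [-0.0001 -0.0027 -0.0027] turn [-0.0014 -0.0023  0.0009] rows 0.1/0.0
```

View pics/w6c.png

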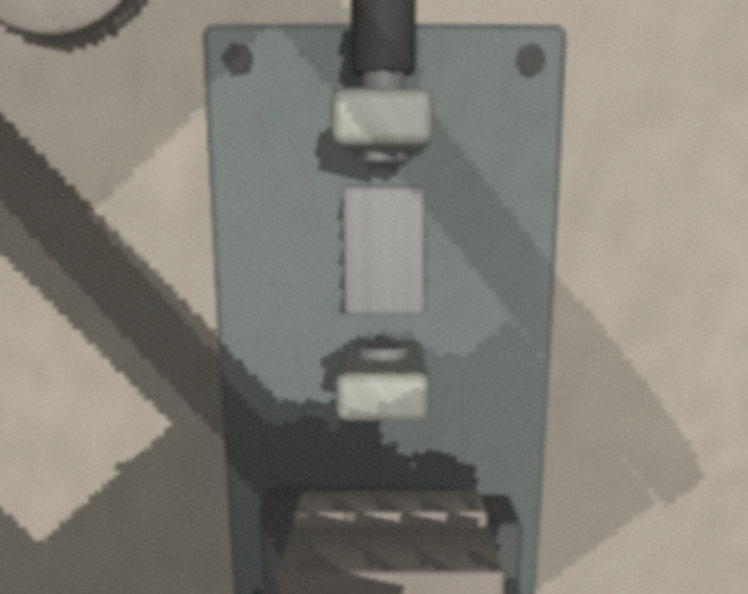

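Clear view: the seat pad spans crop (343..425, 188..313), and the jaw tops are at rows 88–146 and 374–420.

```bash
python3 - <<'E'
from h import *
s=load('w6'); p,T=toolof(s)
f=lambda q:np.array(q,float)/2.2+[100,0]-0.27
a=lambda d:np.degrees(np.arctan2(d[1],d[0]))
S=onz(s,f([(343,188),(424,188),(426,313),(344,313)]),23)
J=onz(s,f([(332,146),(432,146),(337,374),(428,374)]),69)
for X in(S,J):
  L=T.inv().apply(X-p); print(X[:,:2].round(1).tolist(),X.mean(0).round(1),'tool',L.mean(0).round(1),L[:,:2].round(1).tolist())
print('seat lens',np.linalg.norm(np.diff(S,axis=0),axis=1), 'yaw',a((S[1]-S[0])+(S[2]-S[3])),a((S[0]-S[3])+(S[1]-S[2])),'jaws',np.linalg.norm(J[0]-J[2]),np.linalg.norm(J[1]-J[3]),a(J[0]-J[2]+J[1]-J[3]), a(J[1]-J[0]+J[3]-J[2]))
P=onz(s,f([(207,27),(563,27)]),10); print('plate',P.round(1),np.linalg.norm(P[0]-P[1]),a(P[1]-P[0]))
# block in hand
B=T.inv().apply(onz(s,f([(278,570),(503,570)]),p[2]+31)-p);print('far ridge',B.round(1))
B=T.inv().apply(onz(s,f([(297,490),(482,490)]),p[2]-5)-p);print('far bottom',B.round(1))
E
```

```text
[[493.2, -242.7], [517.7, -236.7], [527.9, -274.2], [502.2, -280.5]] [ 510.2 -258.5   23. ] tool [ 60.5  -1.2 124.1] [[79.9, -14.0], [79.9, 11.1], [41.1, 12.2], [41.1, -14.3]]
[[490.9, -233.2], [515.6, -227.2], [505.1, -290.6], [529.3, -284.7]] [ 510.2 -258.9   69. ] tool [60.3 -1.4 78.1] [[89.8, -14.1], [89.8, 11.3], [30.7, -13.9], [30.7, 11.0]]
seat lens [25.15802856 38.84243094 26.49232195] yaw 13.682085776502788 104.2812009222909 jaws 59.09336109017484 59.07040527482019 103.67017344442705 13.678665685632225
plate [[ 440.  -204.8   10. ]
 [ 548.3 -178.5   10. ]] 111.39144766648941 13.642279612498994
far ridge [[ 24.  -16.1 -30.9]
 [ 24.   17.6 -30.9]]
far bottom [[ 23.6 -17.2   5.1]
 [ 23.6  18.2   5. ]]
```

Seat centre in tool frame is (60.4,-1.3) and block centre (1.3,0.6), so the shift needed is (59.1,-1.9) mm. I move over the seat, then look before entering between the jaws.

jog_arm --pt "0.02 -0.001 0 0 0 0 1" --pt "0.045 -0.002 0 0 0 0 1" --pt "0.059 -0.002 0.03 0 0 0 1" --pt "0.059 -0.002 0.06 0 0 0 1" --pt "0.059 -0.002 0.06 0 0 0 1"

```text
time: 5.83
tool_pos: [506.9, -258.2, 82.2]
tcp_rot: [-179.6, -0.4, 103.9]
ft_force: [-1.9, 1.4, -6.5]
finger_gap: 33.2
```

jog_arm --pt "0 0 0 0 0 0 1" --pt "0 0 0 0 0 0 1"

```text
time: 6.0
tool_pos: [511.4, -263.0, 90.2]
tcp_rot: [180.0, 0.0, 103.7]
ft_force: [0.5, -0.5, -2.7]
finger_gap: 33.1
```

```bash
python3 - <<'E'
from h import *
s=snap('wrist','w7.png'); print(toolof(s)[0]);goto(511.3,-259.6,88,103.7)
snap('scene','c7.png'); snap('side','d7.png')
E
```

```text
[ 511.63021848 -261.86777798   90.26270524]
t 6.05 at [ 512.  -263.7   91. ] [1.7988e+02 1.3000e-01 1.0372e+02] gap 33.2 f [ 0.8 -0.3 -4.5]
shift [0.0041 0.0003 0.003 ] turn [0.0021 0.0022 0.0003] rows 0.1/0.0
```

View pics/w7.png

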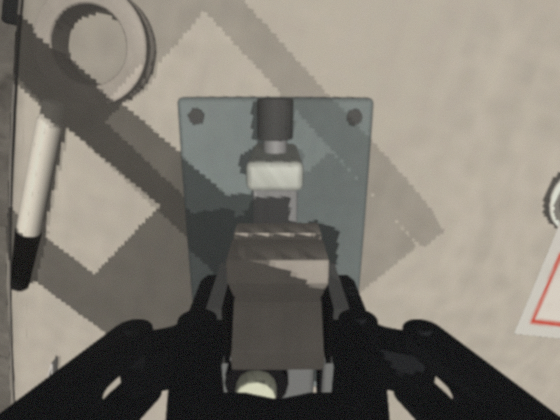

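jog_arm --pt "0 0 0 0 0 0 1" --pt "0 0 0 0 0 0 1"

```text
time: 6.32
tool_pos: [511.3, -263.7, 90.0]
tcp_rot: [179.9, 0.1, 103.7]
ft_force: [-0.2, 0.1, -3.5]
finger_gap: 32.9
```

```bash
python3 - <<'E'
from h import *
s=snap('wrist','w8.png'); print(toolof(s)[0]);goto(511.3,-259.6,88,103.7)
c=s['pixels'][80:370,150:400,::-1]; cv2.imwrite('pics/w8c.png',cv2.resize(c,None,fx=2.6,fy=2.6,interpolation=cv2.INTER_CUBIC)[:600])
E
```

```text
[ 511.49671445 -262.64526591   90.13802315]
t 6.37 at [ 511.  -263.6   89.6] [1.7995e+02 5.0000e-02 1.0367e+02] gap 33.2 f [ 0.1 -0.2 -4.2]
shift [0.0038 0.0012 0.0016] turn [ 0.0009  0.0009 -0.0005] rows 0.1/0.0
```

View pics/w8c.png

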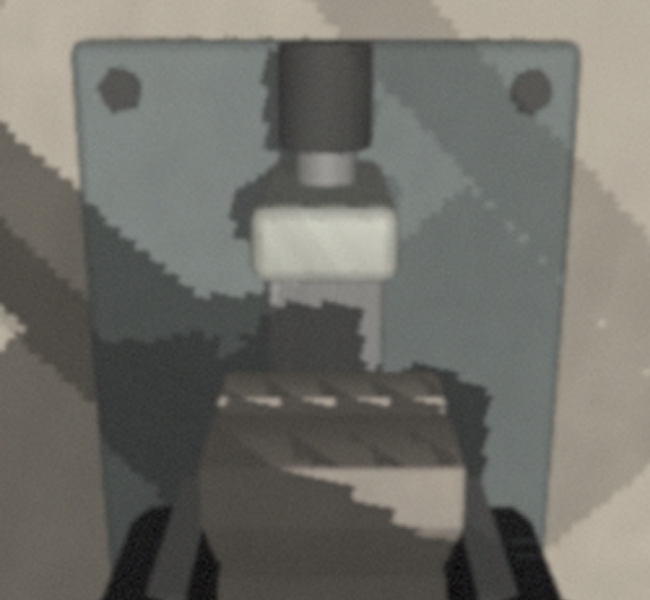

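```bash
python3 - <<'E'
from h import *
s=load('w8'); p,T=toolof(s)
f=lambda q:np.array(q,float)/2.6+[150,80]-0.3
J=T.inv().apply(onz(s,f([(252,280),(397,280)]),69)-p)
S=T.inv().apply(onz(s,f([(270,282),(382,282)]),23)-p)
A=T.inv().apply(onz(s,f([(200,465),(466,465)]),p[2]+31)-p)
B=T.inv().apply(onz(s,f([(226,374),(437,374)]),p[2]-5)-p)
P=T.inv().apply(onz(s,f([(74,42),(579,42)]),10)-p)
for x in(J,S,A,B,P):print(x[:,:2].round(1).tolist(),x[:,:2].mean(0).round(1))
E
```

```text
[[34.7, -13.1], [34.7, 12.1]] [34.7 -0.5]
[[22.2, -13.0], [22.2, 12.0]] [22.2 -0.5]
[[24.2, -15.9], [24.1, 17.8]] [24.2  0.9]
[[23.2, -16.4], [23.2, 17.8]] [23.2  0.7]
[[73.9, -56.4], [73.9, 55.7]] [73.9 -0.4]
```

Measured again relative to the far jaw, (3.7,-1.2) mm of correction remains. I apply it at height and then descend slowly.

jog_arm --pt "0.0037 -0.0012 0 0 0 0 1" --pt "0.0037 -0.0012 0 0 0 0 1" --pt "0.0037 -0.0012 0.008 0 0 0 1" --pt "0.0037 -0.0012 0.02 0 0 0 1" --pt "0.0037 -0.0012 0.03 0 0 0 1"

```text
time: 6.78
tool_pos: [508.3, -259.5, 57.3]
tcp_rot: [-180.0, -0.0, 103.7]
ft_force: [-0.3, 0.3, -4.9]
finger_gap: 33.4
```

jog_arm --pt "0 0 0.008 0 0 0 1" --pt "0 0 0.014 0 0 0 1" --pt "0 0 0.02 0 0 0 1" --pt "0 0 0.024 0 0 0 1" --pt "0 0 0.026 0 0 0 1"

```text
time: 7.2
tool_pos: [508.2, -259.6, 31.9]
tcp_rot: [-180.0, -0.0, 103.7]
ft_force: [-0.5, -0.2, -3.6]
finger_gap: 33.2
```

jog_arm --pt "0 0 0 0 0 0 1" --pt "0 0 0.0 0 0 0 1"

```text
time: 7.37
tool_pos: [508.8, -259.9, 33.0]
tcp_rot: [180.0, 0.0, 103.7]
ft_force: [0.2, 0.6, -3.1]
finger_gap: 33.1
```

```bash
python3 - <<'E'
from h import *
s=snap('wrist','w9.png'); print(toolof(s)[0]);goto(509.7,-260,28,103.7); s=snap('side','d9.png')
c=s['pixels'][190:310,200:320,::-1]; cv2.imwrite('pics/d9c.png',cv2.resize(c,None,fx=5,fy=5,interpolation=cv2.INTER_CUBIC))
E
```

```text
[ 509.00700829 -258.7992446    33.1766961 ]
t 7.42 at [ 508.9 -260.    33.3] [1.7997e+02 4.0000e-02 1.0369e+02] gap 33.0 f [-0.2 -1.2 -3.9]
shift [-0.0002  0.0008  0.0053] turn [ 0.0006  0.0006 -0.0002] rows 0.1/0.0
```

View pics/w9.png

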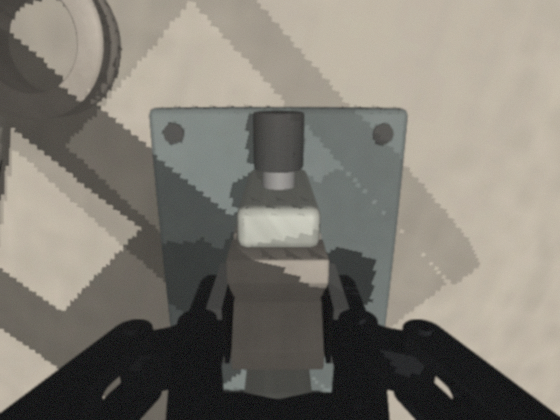

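View pics/d9c.png

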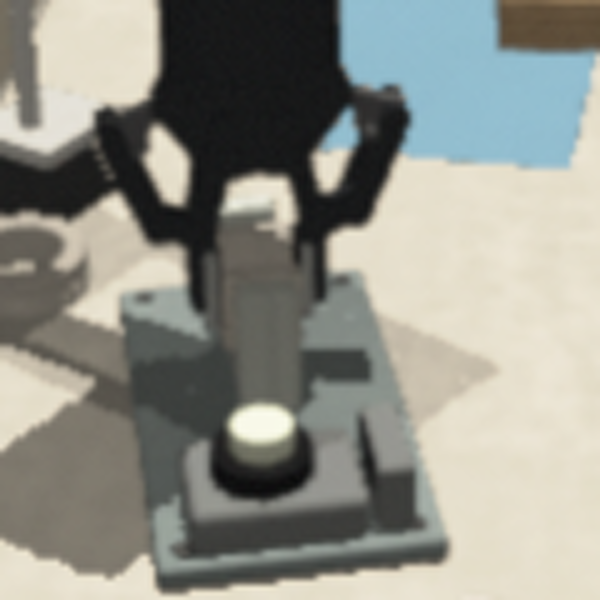

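The block is between the jaws, free of contact (force just its weight), about 5 mm above the seat. I lower the rest gently.

jog_arm --pt "0 0 0.002 0 0 0 1" --pt "0 0 0.0035 0 0 0 1" --pt "0 0 0.0045 0 0 0 1" --pt "0 0 0.005 0 0 0 1" --pt "0 0 0.005 0 0 0 1"

```text
time: 7.88
tool_pos: [508.4, -259.6, 27.5]
tcp_rot: [-180.0, -0.0, 103.7]
ft_force: [-0.0, -1.0, -3.6]
finger_gap: 33.2
```

jog_arm --pt "0 0 0.0005 0 0 0 1" --pt "0 0 0.001 0 0 0 1" --pt "0 0 0.001 0 0 0 1"

```text
time: 8.13
tool_pos: [508.6, -259.8, 27.4]
tcp_rot: [-180.0, -0.0, 103.7]
ft_force: [-4.6, 3.0, 4.4]
finger_gap: 33.3
```

The seat takes the load. I release.

jog_arm --pt "0 0 0 0 0 0 0.5" --pt "0 0 0 0 0 0 0.4" --pt "0 0 0 0 0 0 0.2" --pt "0 0 0 0 0 0 0.1" --pt "0 0 0 0 0 0 0.1"

```text
time: 8.55
tool_pos: [508.7, -259.9, 26.9]
tcp_rot: [180.0, 0.0, 103.7]
ft_force: [-0.4, 0.8, 0.3]
finger_gap: 76.7
```

```bash
python3 - <<'E'
from h import *
s=snap('wrist','w10.png'); print(toolof(s)[0]);goto(509.7,-260,150,103.7); s=snap('side','d10.png')
c=s['pixels'][190:310,200:320,::-1]; cv2.imwrite('pics/d10c.png',cv2.resize(c,None,fx=5,fy=5,interpolation=cv2.INTER_CUBIC))
E
```

```text
[ 508.99257102 -258.79463044   27.05465591]
t 8.60 at [ 508.7 -259.8   26.9] [1.7999e+02 1.0000e-02 1.0370e+02] gap 76.9 f [ 0.2 -0.2 -0.4]
shift [-0.0004  0.001  -0.1231] turn [ 0.0002  0.0002 -0.0001] rows 3.0/0.0
```

View pics/w10.png

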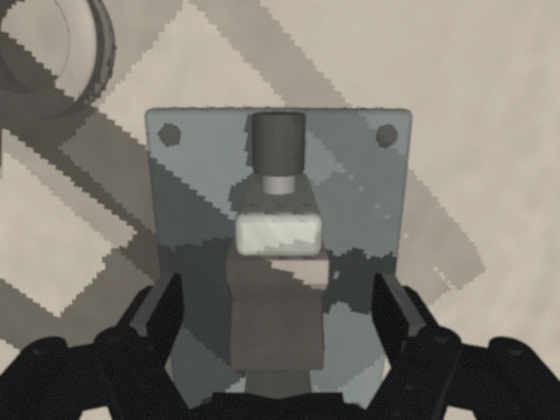

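View pics/d10c.png

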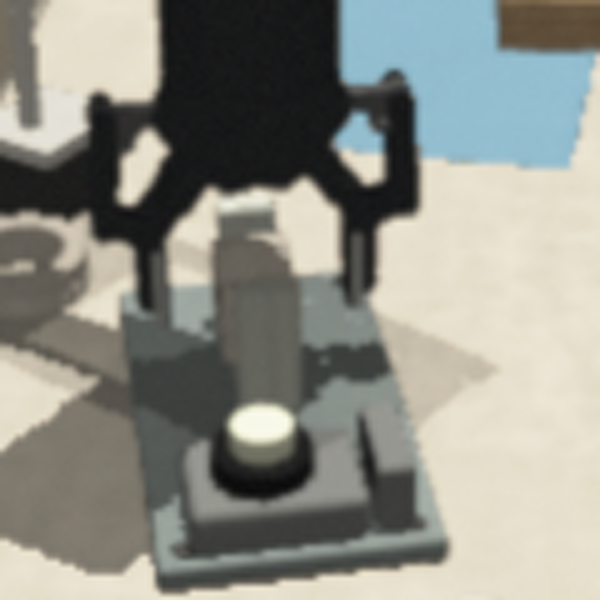

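The block stands centred between the jaws and the fingers are free of it. I rise, go above the button and check both.

jog_arm --pt "0 0 -0.02 0 0 0 0.1" --pt "0 0 -0.06 0 0 0 0.1" --pt "0 0 -0.1 0 0 0 0.1" --pt "-0.02 -0.002 -0.135 0 0 0 0.1" --pt "-0.055 -0.005 -0.135 0 0 0 0.1"

```text
time: 9.07
tool_pos: [521.0, -315.1, 171.8]
tcp_rot: [179.5, 0.5, 103.9]
ft_force: [1.3, 0.0, 1.8]
finger_gap: 77.0
```

jog_arm --pt "-0.02 -0.003 0 0 0 0 0.1" --pt "-0.035 -0.006 0 0 0 0 1" --pt "-0.045 -0.007 0 0 0 0 1" --pt "-0.045 -0.007 0 0 0 0 1" --pt "-0.045 -0.007 0 0 0 0 1"

```text
time: 9.48
tool_pos: [520.4, -359.5, 161.2]
tcp_rot: [-180.0, -0.1, 103.7]
ft_force: [0.1, 1.3, 0.1]
finger_gap: 28.7
```

jog_arm --pt "0 0 0 0 0 0 1" --pt "0 0 0 0 0 0 1"

```text
time: 9.65
tool_pos: [520.6, -358.6, 161.5]
tcp_rot: [-180.0, -0.0, 103.8]
ft_force: [0.2, 0.4, -0.5]
finger_gap: 3.6
```

```bash
python3 - <<'E'
from h import *
s=snap('wrist','w11.png'); print(toolof(s)[0]);goto(524,-366,150,103.7); s=snap('scene','c11.png')
c=s['pixels'][230:310,280:390,::-1]; cv2.imwrite('pics/c11c.png',cv2.resize(c,None,fx=6,fy=6,interpolation=cv2.INTER_CUBIC))
E
```

```text
[ 520.86563038 -357.51459244  161.68057898]
t 9.70 at [ 520.7 -358.7  161.7] [-1.7999e+02 -2.0000e-02  1.0375e+02] gap 0.4 f [-0.7  0.6 -0. ]
shift [-0.0079  0.0015  0.0117] turn [-0.0001 -0.0004  0.0009] rows 0.3/0.0
```

View pics/w11.png

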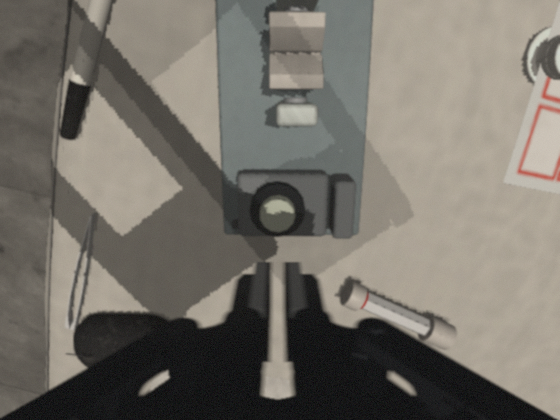

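View pics/c11c.png

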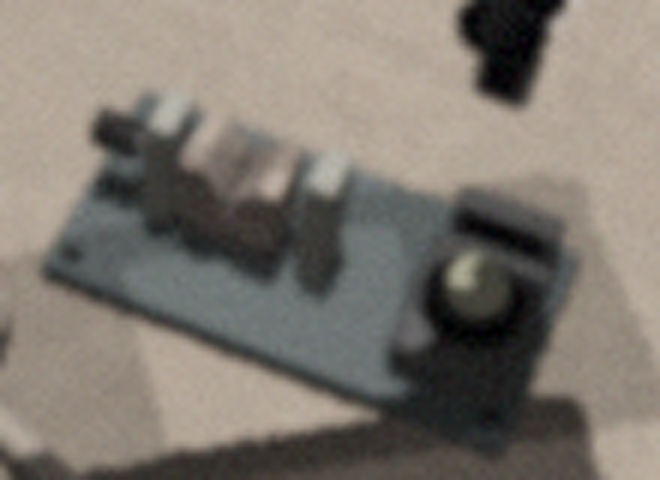

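Wrist view: the block sits square between the jaws at (297,50), the button is at (278,208), and the console display sits to its right at (343,205). I work out the button's position and height.

```bash
python3 - <<'E'
from h import *
s=load('w11'); p,T=toolof(s); c=load('c11'); d=load('d10')
u=cv2.cvtColor(np.ascontiguousarray(s['pixels']),cv2.COLOR_RGB2HSV)
reg=s['pixels'][185:235,250:306].astype(int)
m=(reg.min(2)>75).astype(np.uint8)
n,l,st,ce=cv2.connectedComponentsWithStats(m); i=1+st[1:,4].argmax(); print(st[i],ce[i]+[250,185])
b=ce[i]+[250,185]; 
for a,x,y in((c,(359.5,277.3),'scene'),(d,(252.2,275),'side')):
    print(y,tri(s,tuple(b),a,x))
print('sc-side',tri(c,(359.5,277.3),d,(252.2,275)))
for z in(30,36,42,48):
    X=onz(s,[b],z); W=onz(s,[[b[0]-19,b[1]],[b[0]+19,b[1]]],z)
    print(z,X.round(1),'tool',T.inv().apply(X-p).round(1),np.linalg.norm(W[0]-W[1]))
# block check at z=59 top corners
Q=onz(s,[(270,13),(325,13),(323,88),(269,88)],59); J=onz(s,[(277,103),(316,103)],69)
print('blk',Q.mean(0),np.linalg.norm(np.diff(Q,axis=0),axis=1))
E
```

```text
[ 13  11  32  22 458] [278.2139738  206.55676856]
scene (array([ 524.80209996, -364.82852097,   38.44459228]), np.float64(2.897230586491375))
side (array([ 522.72551733, -361.67089248,   45.19914135]), np.float64(1.228391718383773))
sc-side (array([ 521.50745539, -366.93779373,   47.016419  ]), np.float64(3.774168923024965))
30 [[ 524.5 -366.2   30. ]] tool [[ -9.5   1.5 131.7]] 29.255983125304887
36 [[ 524.  -364.4   36. ]] tool [[ -7.6   1.5 125.7]] 28.616904674045845
42 [[ 523.6 -362.6   42. ]] tool [[ -5.7   1.5 119.7]] 27.977826222786867
48 [[ 523.1 -360.7   48. ]] tool [[ -3.8   1.5 113.7]] 27.338747771527892
blk [ 509.46641238 -257.24870031   59.        ] [33.13003136 43.95113023 34.02553154]
```

Button at about (524,-364.5), top 38–45 mm high. The block is 1.6 mm from the seat's centre. I descend above the button with the fingers shut.

jog_arm --pt "-0.007 0.0015 0.02 0 0 0 1" --pt "-0.007 0.0015 0.05 0 0 0 1" --pt "-0.007 0.0015 0.08 0 0 0 1" --pt "-0.007 0.0015 0.1 0 0 0 1" --pt "-0.007 0.0015 0.105 0 0 0 1"

```text
time: 10.17
tool_pos: [521.2, -363.5, 51.9]
tcp_rot: [-179.7, -0.3, 103.7]
ft_force: [-0.2, 1.1, 1.5]
finger_gap: 0.1
```

jog_arm --pt "0 0 0.002 0 0 0 1" --pt "0 0 0.004 0 0 0 1" --pt "0 0 0.005 0 0 0 1"

```text
time: 10.42
tool_pos: [524.9, -367.0, 53.8]
tcp_rot: [179.9, 0.1, 103.7]
ft_force: [0.6, 0.2, 0.3]
finger_gap: 0.0
```

```bash
python3 - <<'E'
from h import *
goto(524,-364.5,40,103.7); s=snap('side','d12.png')
c=s['pixels'][190:310,200:320,::-1]; cv2.imwrite('pics/d12c.png',cv2.resize(c,None,fx=5,fy=5,interpolation=cv2.INTER_CUBIC))
E
```

```text
t 10.42 at [ 524.9 -367.    53.8] [1.7989e+02 1.5000e-01 1.0371e+02] gap 0.0 f [0.6 0.2 0.3]
shift [ 0.0027 -0.0003  0.0138] turn [0.0019 0.0026 0.0001] rows 0.3/0.0
```

View pics/d12c.png

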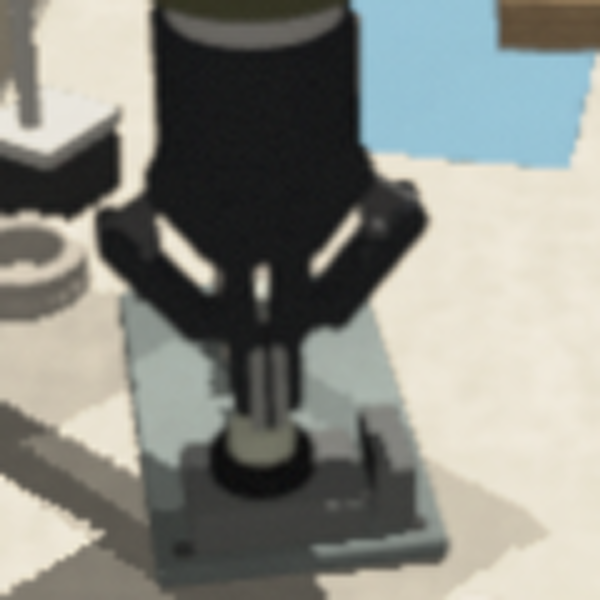

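The closed tips stand over the middle of the button, clear of the display. I press down in small steps.

jog_arm --pt "0.002 0 0.002 0 0 0 1" --pt "0.002 0 0.004 0 0 0 1" --pt "0.002 0 0.006 0 0 0 1" --pt "0.002 0 0.008 0 0 0 1"

```text
time: 10.8
tool_pos: [524.3, -365.0, 45.2]
tcp_rot: [179.9, 0.1, 103.7]
ft_force: [1.4, -0.7, 5.7]
finger_gap: 0.2
```

jog_arm --pt "0 0 0.001 0 0 0 1" --pt "0 0 0.002 0 0 0 1" --pt "0 0 0.003 0 0 0 1" --pt "0 0 0.003 0 0 0 1"

```text
time: 11.13
tool_pos: [524.5, -365.1, 44.8]
tcp_rot: [179.9, 0.1, 103.7]
ft_force: [-6.6, 5.6, 25.7]
finger_gap: 0.2
```

25 N with no more travel at z ≈ 44.8, which suggests the bottom of the travel. I hold it and look.

jog_arm --pt "0 0 0 0 0 0 1" --pt "0 0 0 0 0 0 1" --pt "0 0 0 0 0 0 1" --pt "0 0 0 0 0 0 1"

```text
time: 11.47
tool_pos: [524.6, -365.1, 44.8]
tcp_rot: [179.9, 0.1, 103.7]
ft_force: [-7.6, 6.5, 25.8]
finger_gap: 0.2
```

```bash
python3 - <<'E'
from h import *
s=snap('side','d13.png');goto(524,-364.5,40,103.7)
c=s['pixels'][190:310,200:320,::-1]; cv2.imwrite('pics/d13c.png',cv2.resize(c,None,fx=5,fy=5,interpolation=cv2.INTER_CUBIC))
E
```

```text
t 11.52 at [ 524.5 -365.1   44.8] [1.7988e+02 1.4000e-01 1.0370e+02] gap 0.0 f [-6.5  5.8 26.2]
shift [ 0.0007 -0.0004  0.0048] turn [0.002  0.0025 0.0001] rows 0.1/0.0
```

View pics/d13c.png

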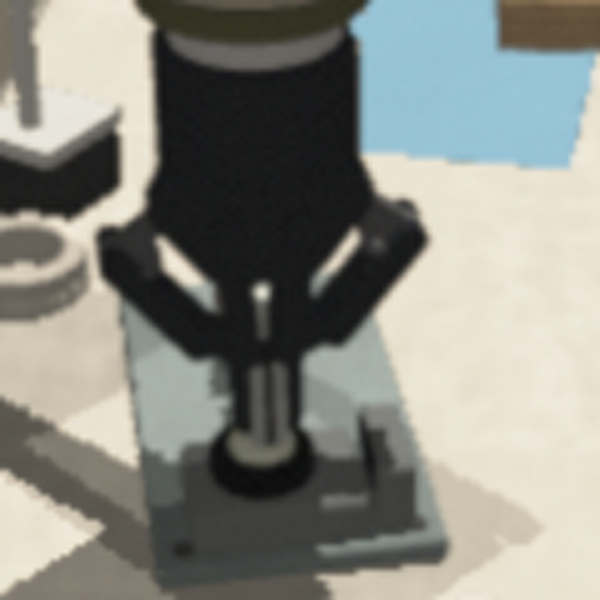

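The plunger is down flush with its collar and was held over 0.4 s at 26 N, well above the 6 N spring. I let it up.

jog_arm --pt "0 0 -0.005 0 0 0 1" --pt "0 0 -0.01 0 0 0 1" --pt "0 0 -0.02 0 0 0 1" --pt "0 0 -0.05 0 0 0 1" --pt "0 0 -0.085 0 0 0 1"

```text
time: 11.93
tool_pos: [520.7, -362.3, 123.0]
tcp_rot: [-179.7, -0.4, 103.7]
ft_force: [1.3, -0.6, -0.2]
finger_gap: 0.3
```

jog_arm --pt "0 0 -0.03 0 0 0 0.3" --pt "0.02 -0.001 -0.03 0 0 0 0.1" --pt "0.045 -0.002 -0.03 0 0 0 0.1" --pt "0.05 -0.003 -0.03 0 0 0 0.1" --pt "0.05 -0.003 -0.03 0 0 0 0.1"

```text
time: 12.35
tool_pos: [507.7, -314.8, 155.4]
tcp_rot: [-179.9, -0.1, 103.8]
ft_force: [0.5, -0.1, -0.2]
finger_gap: 60.6
```

jog_arm --pt "0 0 0 0 0 0 0.1" --pt "0 0 0 0 0 0 0.1"

```text
time: 12.52
tool_pos: [508.3, -316.9, 155.4]
tcp_rot: [-180.0, -0.0, 103.7]
ft_force: [-0.1, -0.1, -0.5]
finger_gap: 76.8
```

```bash
python3 - <<'E'
from h import *
s=snap('wrist','w14.png'); print(toolof(s)[0]);goto(510.2,-258.7,150,103.7); s=snap('side','d14.png')
c=s['pixels'][190:310,200:320,::-1]; cv2.imwrite('pics/d14c.png',cv2.resize(c,None,fx=5,fy=5,interpolation=cv2.INTER_CUBIC))
E
```

```text
[ 508.55819522 -315.8476124   155.57629741]
t 12.57 at [ 508.4 -317.1  155.4] [-1.7997e+02 -1.0000e-02  1.0366e+02] gap 77.0 f [-0.3  0.4 -0. ]
shift [0.0563 0.0156 0.0054] turn [-0.0005 -0.0002 -0.0006] rows 1.4/0.0
```

View pics/w14.png

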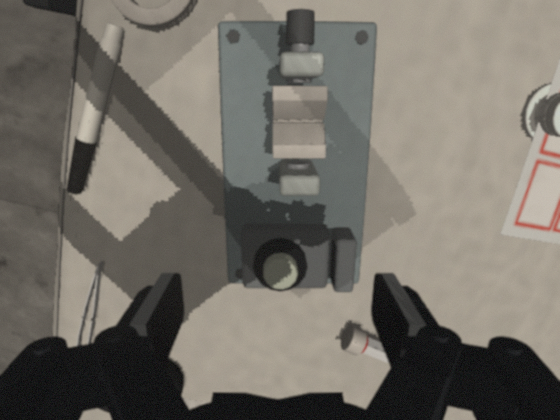

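View pics/d14c.png

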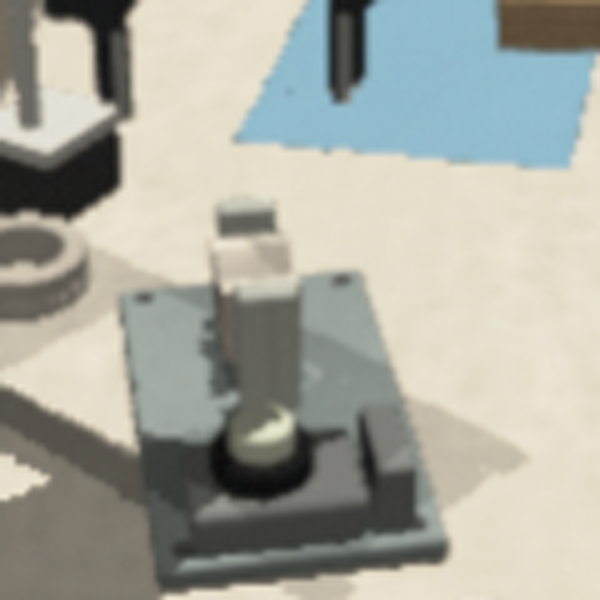

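The button is up again and the block is unmoved at (300,122). I measure the block and regrip it.

```bash
python3 - <<'E'
from h import *
s=load('w14'); p,T=toolof(s)
Q=onz(s,np.array([(273,87),(327,87),(325.5,158),(273.5,158)])-0.0,59)
L=T.inv().apply(Q-p); print(Q.mean(0),L.round(1).tolist(),L.mean(0))
a=lambda d:np.degrees(np.arctan2(d[1],d[0]))
print(a(L[1]-L[0])-90,a(L[0]-L[3]))
goto(509.2,-260,30,103.7)
E
```

```text
[ 509.62348382 -257.30417054   59.        ] [[78.6, -1.9, 96.6], [78.7, 31.3, 96.6], [34.6, 31.9, 96.6], [34.5, -1.7, 96.6]] [56.57112583 14.92673351 96.6040941 ]
-0.1739760735595013 -0.24644100832397237
t 12.62 at [ 508.4 -317.1  155.4] [-1.7997e+02 -2.0000e-02  1.0365e+02] gap 77.2 f [0.4 0.3 1. ]
shift [0.0553 0.0144 0.1254] turn [-0.0005 -0.0003 -0.0008] rows 3.3/0.0
```

jog_arm --pt "0.03 0.0075 0 0 0 0 0.1" --pt "0.056 0.0143 0 0 0 0 0.1" --pt "0.056 0.0143 0.015 0 0 0 0.1" --pt "0.056 0.0143 0.04 0 0 0 0.1" --pt "0.056 0.0143 0.06 0 0 0 0.1"

```text
time: 13.03
tool_pos: [509.6, -258.8, 95.2]
tcp_rot: [180.0, 0.1, 103.7]
ft_force: [-0.1, -0.6, -0.1]
finger_gap: 77.0
```

jog_arm --pt "0 0 0 0 0 0 0.1" --pt "0 0 0 0 0 0 0.1"

```text
time: 13.2
tool_pos: [508.1, -258.4, 94.5]
tcp_rot: [-179.9, -0.1, 103.7]
ft_force: [0.2, -0.4, 0.3]
finger_gap: 76.7
```

```bash
python3 - <<'E'
from h import *
s=snap('wrist','w15.png'); print(toolof(s)[0]);goto(508.7,-259.8,29,103.7)
E
```

```text
[ 508.2954028  -257.26207266   94.61782859]
t 13.25 at [ 509.1 -259.    96.1] [-1.7998e+02 -2.0000e-02  1.0367e+02] gap 77.1 f [-0.2  0.1 -0.6]
shift [-0.0007 -0.0006  0.0671] turn [-0.0004 -0.0004 -0.0006] rows 1.6/0.0
```

View pics/w15.png

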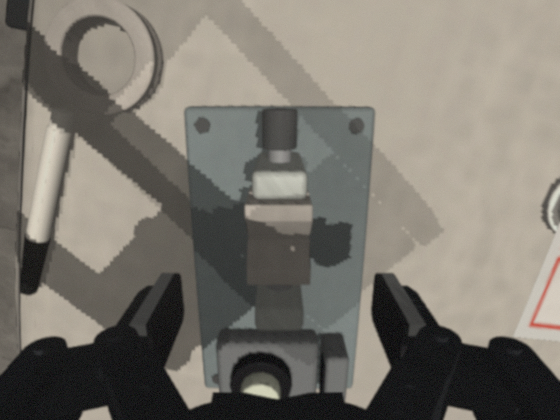

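The block lies midway between the open fingers. I descend and grip.

jog_arm --pt "0 0 0.025 0 0 0 0.1" --pt "0 0 0.05 0 0 0 0.1" --pt "0 0 0.062 0 0 0 0.1" --pt "0 0 0.066 0 0 0 0.1" --pt "0 0 0.066 0 0 0 0.1"

```text
time: 13.67
tool_pos: [508.9, -258.6, 29.7]
tcp_rot: [-180.0, -0.0, 103.7]
ft_force: [0.5, -0.5, -0.0]
finger_gap: 76.9
```

jog_arm --pt "0 0 0 0 0 0 0.3" --pt "0 0 0 0 0 0 0.5" --pt "0 0 0 0 0 0 0.6" --pt "0 0 0 0 0 0 1" --pt "0 0 0 0 0 0 1" --newtons 60

```text
time: 14.08
tool_pos: [510.1, -259.4, 31.5]
tcp_rot: [179.9, 0.1, 103.7]
ft_force: [-0.5, 0.1, 5.7]
finger_gap: 32.8
```

jog_arm --pt "0 0 0 0 0 0 1" --pt "0 0 0 0 0 0 1"

```text
time: 14.25
tool_pos: [510.1, -259.4, 31.5]
tcp_rot: [179.9, 0.1, 103.7]
ft_force: [-1.9, 0.0, 7.0]
finger_gap: 33.2
```

jog_arm --pt "0 0 -0.01 0 0 0 1" --pt "0 0 -0.03 0 0 0 1" --pt "0 0 -0.06 0 0 0 1" --pt "0 0 -0.085 0 0 0 1" --pt "0 0 -0.085 0 0 0 1"

```text
time: 14.67
tool_pos: [512.1, -260.4, 121.4]
tcp_rot: [179.6, 0.4, 103.7]
ft_force: [1.4, -1.0, -1.8]
finger_gap: 32.9
```

```bash
python3 - <<'E'
from h import *
goto(590,-50,115,89.7)
E
```

```text
t 14.67 at [ 512.1 -260.4  121.4] [179.64   0.36 103.7 ] gap 32.9 f [ 1.4 -1.  -1.8]
shift [0.186  0.1255 0.006 ] turn [0.007  0.0055 0.2443] rows 5.4/2.0
```

jog_arm --pt "0.025 0.017 0 0 0 0.06 1" --pt "0.055 0.037 0 0 0 0.12 1" --pt "0.085 0.057 0 0 0 0.18 1" --pt "0.115 0.078 0 0 0 0.244 1" --pt "0.145 0.098 0 0 0 0.244 1"

```text
time: 15.08
tool_pos: [569.5, -92.7, 113.7]
tcp_rot: [-179.9, -0.0, 89.4]
ft_force: [-0.0, -0.9, -4.2]
finger_gap: 32.9
```

```bash
python3 - <<'E'
from h import *
goto(590,-50,65,89.7)
E
```

```text
t 15.08 at [569.5 -92.7 113.7] [-1.7991e+02 -3.0000e-02  8.9440e+01] gap 32.9 f [-0.  -0.9 -4.2]
shift [0.0429 0.0202 0.0487] turn [-0.0016 -0.0005 -0.0045] rows 1.6/0.0
```

jog_arm --pt "0.025 0.012 0.02 0 0 0 1" --pt "0.043 0.02 0.045 0 0 0 1" --pt "0.043 0.02 0.07 0 0 0 1" --pt "0.043 0.02 0.085 0 0 0 1" --pt "0.043 0.02 0.09 0 0 0 1"

```text
time: 15.5
tool_pos: [586.5, -50.2, 19.9]
tcp_rot: [-179.6, -0.1, 89.8]
ft_force: [-0.6, -0.2, -4.5]
finger_gap: 33.3
```

jog_arm --pt "0 0 0 0 0 0 1" --pt "0 0 0.0 0 0 0 1"

```text
time: 15.67
tool_pos: [590.0, -51.8, 24.9]
tcp_rot: [-180.0, -0.0, 89.7]
ft_force: [0.2, -0.6, -4.1]
finger_gap: 33.0
```

```bash
python3 - <<'E'
from h import *
goto(590,-50,9,89.7); s=snap('side','d16.png'); 
c=s['pixels'][140:260,220:380,::-1]; cv2.imwrite('pics/d16c.png',cv2.resize(c,None,fx=4.5,fy=4.5,interpolation=cv2.INTER_CUBIC))
E
```

```text
t 15.67 at [590.  -51.8  24.9] [-1.7997e+02 -1.0000e-02  8.9690e+01] gap 33.0 f [ 0.2 -0.6 -4.1]
shift [ 0.0018 -0.      0.0159] turn [-0.0005 -0.0001 -0.0001] rows 0.4/0.0
```

View pics/d16c.png

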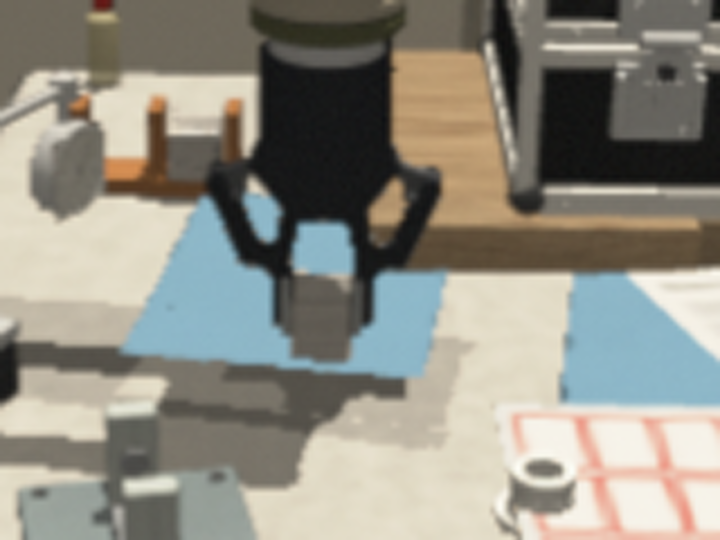

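jog_arm --pt "0 0 0.004 0 0 0 1" --pt "0 0 0.008 0 0 0 1" --pt "0 0 0.011 0 0 0 1" --pt "0 0 0.013 0 0 0 1" --pt "0 0 0.014 0 0 0 1"

```text
time: 16.13
tool_pos: [590.0, -51.6, 10.4]
tcp_rot: [-180.0, -0.0, 89.7]
ft_force: [0.4, 0.2, -4.5]
finger_gap: 32.8
```

jog_arm --pt "0 0 0.0005 0 0 0 1" --pt "0 0 0.001 0 0 0 1" --pt "0 0 0.0015 0 0 0 1" --pt "0 0 0.0015 0 0 0 1"

```text
time: 16.47
tool_pos: [590.3, -51.6, 9.3]
tcp_rot: [180.0, 0.0, 89.7]
ft_force: [0.5, 0.4, -4.5]
finger_gap: 33.2
```

jog_arm --pt "0 0 0.0005 0 0 0 1" --pt "0 0 0.001 0 0 0 1" --pt "0 0 0.0015 0 0 0 1" --pt "0 0 0.0015 0 0 0 1"

```text
time: 16.8
tool_pos: [590.4, -51.6, 8.5]
tcp_rot: [180.0, 0.0, 89.7]
ft_force: [-5.1, 0.2, 4.9]
finger_gap: 32.9
```

Contact with the table at 8.5, as predicted. I release it, rise, and turn for the new grip.

jog_arm --pt "0 0 0 0 0 0 0.5" --pt "0 0 0 0 0 0 0.4" --pt "0 0 0 0 0 0 0.2" --pt "0 0 0 0 0 0 0" --pt "0 0 0 0 0 0 0"

```text
time: 17.22
tool_pos: [590.4, -51.7, 7.9]
tcp_rot: [180.0, 0.0, 89.7]
ft_force: [-0.3, -0.2, 0.4]
finger_gap: 84.5
```

jog_arm --pt "0 0 -0.03 0 0 0 0" --pt "0 0 -0.07 0 0 0 0" --pt "0 0 -0.11 0 0 0 0" --pt "0 0 -0.13 0 0 -0.12 0" --pt "0 0 -0.13 0 0 -0.24 0"

```text
time: 17.63
tool_pos: [594.4, -52.3, 145.4]
tcp_rot: [179.4, 0.3, 103.8]
ft_force: [1.0, 0.3, 0.5]
finger_gap: 85.3
```

```bash
python3 - <<'E'
from h import *
goto(590,-50,135,179.7)
E
```

```text
t 17.63 at [594.4 -52.3 145.4] [179.41   0.26 103.75] gap 85.3 f [1.  0.3 0.5]
shift [ 0.0034 -0.0038  0.0103] turn [ 0.0058  0.0107 -1.3255] rows 0.3/10.6
```

jog_arm --pt "0 0 0 0 0 -0.125 0" --pt "0 0 0 0 0 -0.25 0" --pt "0 0 0 0 0 -0.375 0" --pt "0 0 0 0 0 -0.5 0" --pt "0 0 0 0 0 -0.62 0"

```text
time: 18.05
tool_pos: [590.2, -51.6, 137.8]
tcp_rot: [180.0, 0.0, 139.3]
ft_force: [0.1, 0.0, -0.5]
finger_gap: 85.2
```

jog_arm --pt "0 0 0 0 0 -0.12 0" --pt "0 0 0 0 0 -0.24 0" --pt "0 0 0 0 0 -0.36 0" --pt "0 0 0 0 0 -0.48 0" --pt "0 0 0 0 0 -0.6 0"

```text
time: 18.47
tool_pos: [590.2, -51.7, 137.8]
tcp_rot: [-180.0, 0.0, 173.7]
ft_force: [-0.2, 0.3, 0.4]
finger_gap: 85.1
```

jog_arm --pt "0 0 0 0 0 -0.105 0" --pt "0 0 0 0 0 -0.105 0" --pt "0 0 0 0 0 -0.105 0"

```text
time: 18.72
tool_pos: [590.2, -51.6, 137.7]
tcp_rot: [180.0, -0.0, 179.2]
ft_force: [0.7, 0.0, 1.6]
finger_gap: 85.6
```

```bash
python3 - <<'E'
from h import *
s=snap('wrist','w17.png'); print(toolof(s)[0]); goto(590,-50,135,179.7)
c=s['pixels'][130:300,200:360,::-1]; cv2.imwrite('pics/w17c.png',cv2.resize(c,None,fx=3.5,fy=3.5,interpolation=cv2.INTER_CUBIC))
E
```

```text
[590.31579736 -52.09006675 137.86073798]
t 18.77 at [590.2 -51.6 137.8] [-180.     -0.    179.16] gap 85.5 f [-0.2  0.6 -0.1]
shift [0.0002 0.0016 0.0028] turn [-0.     -0.     -0.0094] rows 0.1/0.1
```

View pics/w17.png

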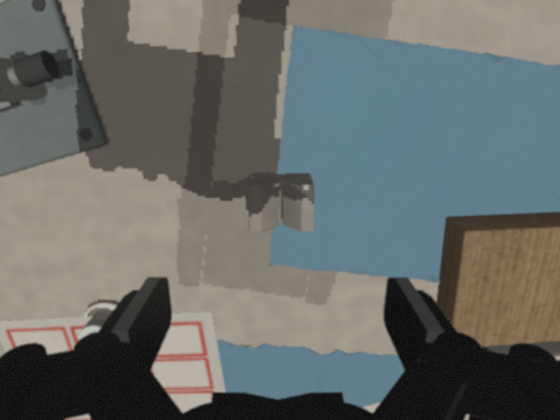

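View pics/w17c.png

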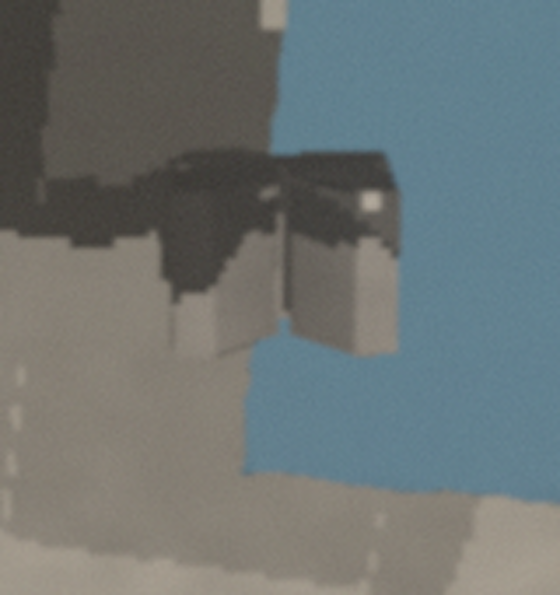

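```bash
python3 - <<'E'
from h import *
s=load('w17'); p,T=toolof(s)
f=lambda q:np.array(q,float)/3.5+[200,130]-0.36
Q=onz(s,f([(398,188),(398,355),(172,357),(162,190)]),36); L=T.inv().apply(Q-p)
print(Q.round(1).tolist(),L.round(1).tolist(),L.mean(0),np.linalg.norm(np.diff(Q,axis=0),axis=1))
E
```

```text
[[574.2, -26.8, 36.0], [608.7, -26.3, 36.0], [608.5, -71.6, 36.0], [574.0, -72.3, 36.0]] [[16.4, 25.1, 101.9], [-18.1, 26.1, 101.8], [-18.5, -19.2, 101.9], [15.9, -20.3, 101.9]] [ -1.06911451   2.89747243 101.85856582] [34.44063631 45.31293516 34.47270022]
```

The block stands upright; it measures 34.4 × 45.3 mm and is offset (-1,2.9) mm in the tool frame. I descend onto its slotted sides.

jog_arm --pt "-0.001 0.0025 0.03 0 0 -0.005 0" --pt "-0.001 0.0025 0.065 0 0 -0.005 0" --pt "-0.001 0.0025 0.09 0 0 -0.005 0" --pt "-0.001 0.0025 0.1 0 0 -0.005 0" --pt "-0.001 0.0025 0.1 0 0 -0.005 0"

```text
time: 19.18
tool_pos: [588.5, -48.7, 34.4]
tcp_rot: [179.9, -0.3, 179.6]
ft_force: [-0.6, -1.0, -0.6]
finger_gap: 85.8
```

jog_arm --pt "0 0 0.01 0 0 0 0" --pt "0 0 0.02 0 0 0 0" --pt "0 0 0.028 0 0 0 0" --pt "0 0 0.031 0 0 0 0" --pt "0 0 0.031 0 0 0 0"

```text
time: 19.6
tool_pos: [590.8, -49.1, 6.1]
tcp_rot: [180.0, -0.1, 179.7]
ft_force: [-0.4, -0.1, 0.5]
finger_gap: 85.5
```

```bash
python3 - <<'E'
from h import *
s=snap('wrist','w18.png'); print(toolof(s)[0]); goto(591,-49,6,179.7)
E
```

```text
[590.87249635 -49.53607543   6.20410592]
t 19.65 at [591.1 -49.1   6.7] [ 1.8000e+02 -2.0000e-02  1.7966e+02] gap 85.4 f [-0.1 -0.2 -0. ]
shift [0.0001 0.0001 0.0007] turn [ 0.     -0.0003 -0.0007] rows 0.0/0.0
```

View pics/w18.png

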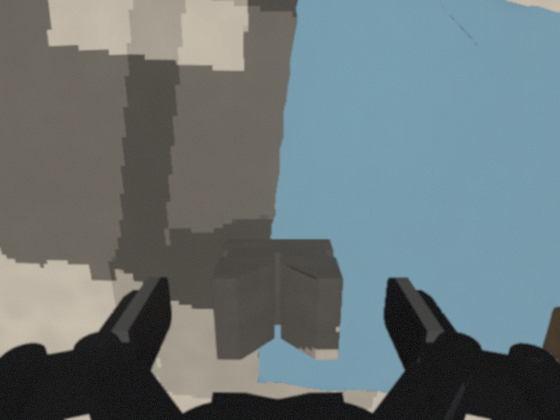

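The block is midway between the fingers. I close on it.

jog_arm --pt "0 0 0 0 0 0 0.25" --pt "0 0 0 0 0 0 0.4" --pt "0 0 0 0 0 0 0.5" --pt "0 0 0 0 0 0 1" --pt "0 0 0 0 0 0 1" --newtons 60

```text
time: 20.07
tool_pos: [591.9, -49.1, 7.6]
tcp_rot: [-180.0, 0.1, 179.7]
ft_force: [-0.7, 0.1, 3.7]
finger_gap: 44.2
```

jog_arm --pt "0 0 0 0 0 0 1" --pt "0 0 0 0 0 0 1"

```text
time: 20.23
tool_pos: [591.9, -49.2, 7.6]
tcp_rot: [-180.0, 0.1, 179.7]
ft_force: [-0.1, -0.1, 5.0]
finger_gap: 44.1
```

Held at 44.1 mm. I lift and carry it toward the cradle, stopping short to view the empty bay.

jog_arm --pt "0 0 -0.01 0 0 0 1" --pt "0 0 -0.03 0 0 0 1" --pt "0 0 -0.06 0 0 0 1" --pt "0 0.005 -0.095 0 0 0 1" --pt "0.008 0.03 -0.12 0 0 0 1"

```text
time: 20.65
tool_pos: [584.3, -21.9, 129.4]
tcp_rot: [-179.9, 0.1, 179.5]
ft_force: [2.2, -0.1, -3.2]
finger_gap: 44.2
```

jog_arm --pt "0.01 0.03 -0.015 0 0 0 1" --pt "0.02 0.065 -0.02 0 0 0 1" --pt "0.032 0.1 -0.02 0 0 0 1" --pt "0.043 0.135 -0.02 0 0 0 1" --pt "0.055 0.17 -0.02 0 0 0 1"

```text
time: 21.07
tool_pos: [528.0, 152.5, 146.7]
tcp_rot: [-180.0, -0.1, 179.6]
ft_force: [1.5, -0.1, -4.5]
finger_gap: 44.1
```

jog_arm --pt "0.01 0.03 0 0 0 0 1" --pt "0.018 0.053 0 0 0 0 1" --pt "0.024 0.066 0 0 0 0 1" --pt "0.024 0.066 0 0 0 0 1" --pt "0.024 0.066 0 0 0 0 1"

```text
time: 21.48
tool_pos: [504.7, 217.7, 146.3]
tcp_rot: [-180.0, -0.1, 179.8]
ft_force: [0.6, -0.8, -3.4]
finger_gap: 44.2
```

jog_arm --pt "0 0 0 0 0 0 1" --pt "0 0 0 0 0 0 1" --pt "0 0 0 0 0 0 1"

```text
time: 21.73
tool_pos: [506.0, 216.4, 146.7]
tcp_rot: [-180.0, -0.0, 179.6]
ft_force: [-0.6, -0.2, -4.5]
finger_gap: 44.0
```

```bash
python3 - <<'E'
from h import *
s=snap('wrist','w19.png'); print(toolof(s)[0]); goto(505,217,147,179.5)
c=s['pixels'][0:270,100:440,::-1]; cv2.imwrite('pics/w19c.png',cv2.resize(c,None,fx=2.2,fy=2.2,interpolation=cv2.INTER_CUBIC))
E
```

```text
[506.15198744 215.90291871 146.77339239]
t 21.78 at [506.1 216.5 146.7] [-1.7999e+02 -1.0000e-02  1.7959e+02] gap 44.0 f [-0.1  0.5 -4.9]
shift [ 0.0011  0.0005 -0.0003] turn [-0.0002 -0.0002  0.0015] rows 0.0/0.0
```

View pics/w19.png

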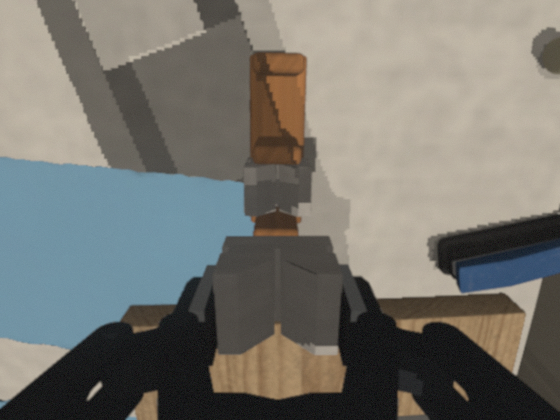

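View pics/w19c.png

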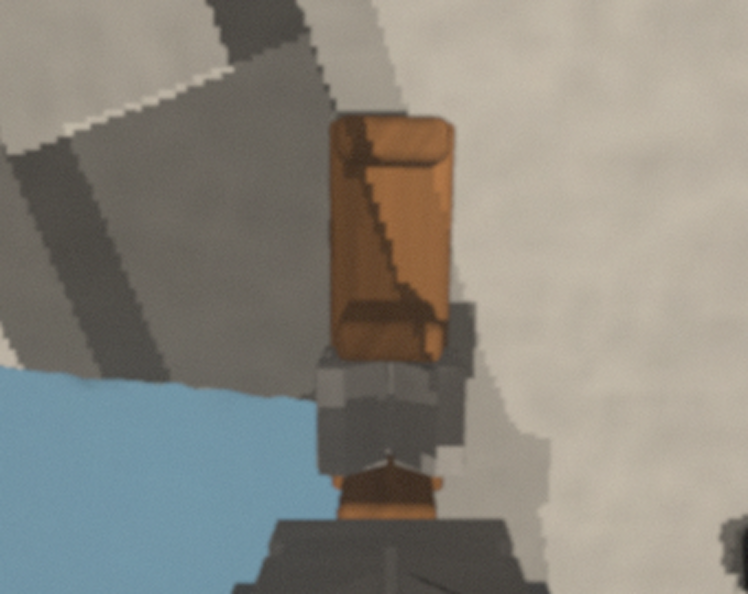

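```bash
python3 - <<'E'
from h import *
s=load('w19'); p,T=toolof(s)
f=lambda q:np.array(q,float)/2.2+[100,0]-0.27
N=onz(s,f([(341,118),(448,118),(448,160),(341,160)]),64)
M=onz(s,f([(334,321),(441,321),(441,360),(334,360)]),64)
F=onz(s,f([(336,502),(440,502)]),64)
FL=onz(s,f([(330,240),(452,240)]),14)
B=onz(s,f([(236,586),(545,586)]),p[2]+28.4); B2=onz(s,f([(278,520),(504,520)]),p[2]-7.6)
for n,x in dict(N=N,M=M,F=F,FL=FL,B=B,B2=B2).items():
  L=T.inv().apply(x-p); print(n,x.mean(0).round(1),'tool',L.mean(0).round(1),L[:,:2].round(1).tolist())
d=M.mean(0)-N.mean(0); print('spacing',np.linalg.norm(d),np.degrees(np.arctan2(d[1],d[0])))
c=s['pixels'][225:370,190:370,::-1]; cv2.imwrite('pics/w19b.png',cv2.resize(c,None,fx=4,fy=4,interpolation=cv2.INTER_CUBIC))
E
```

```text
N [414.3 218.3  64. ] tool [91.8  1.8 82.9] [[97.0, -12.0], [97.0, 15.5], [86.6, 15.7], [86.6, -12.2]]
M [467. 216.  64.] tool [39.1 -0.1 82.8] [[44.5, -14.7], [44.5, 14.6], [33.7, 14.8], [33.7, -15.0]]
F [514.5 215.8  64. ] tool [-8.4  0.  82.8] [[-8.4, -15.2], [-8.4, 15.2]]
FL [442.4 217.2  14. ] tool [ 63.7   0.9 132.8] [[63.6, -19.0], [63.7, 20.8]]
B [486.2 216.8 175.2] tool [ 20.    0.7 -28.4] [[20.0, -23.2], [20.0, 24.6]]
B2 [489.7 216.8 139.2] tool [16.4  0.8  7.6] [[16.4, -21.5], [16.4, 23.1]]
spacing 52.71756644933636 -2.4475690092131113
```

View pics/w19b.png

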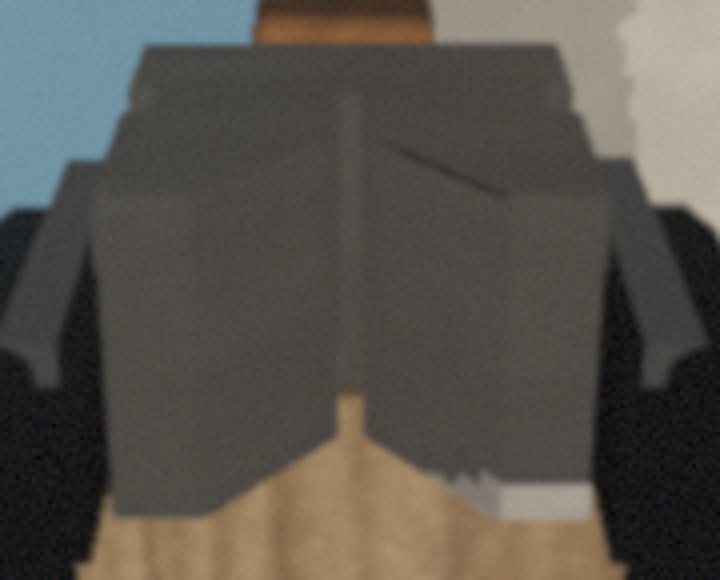

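```bash
python3 - <<'E'
from h import *
s=load('w19'); p,T=toolof(s)
f=lambda q:np.array(q,float)/4+[190,225]-0.38
for off in(26,28.4,30):
  A=onz(s,f([(95,195),(610,195),(592,517),(113,517)]),p[2]+off); L=T.inv().apply(A-p); print(off,L[:,:2].round(1).tolist(),L.mean(0).round(1))
B=onz(s,f([(148,45),(555,45)]),p[2]-7.6); print(T.inv().apply(B-p).round(1).tolist())
E
```

```text
26 [[16.0, -21.6], [16.0, 23.4], [-18.4, 23.8], [-18.4, -21.9]] [ -1.2   0.9 -26. ]
28.4 [[17.3, -21.1], [17.3, 22.9], [-16.4, 23.3], [-16.5, -21.5]] [  0.4   0.9 -28.4]
30 [[18.1, -20.8], [18.1, 22.6], [-15.1, 23.0], [-15.1, -21.1]] [  1.5   0.9 -30. ]
[[16.5, -21.2, 7.6], [16.5, 22.9, 7.6]]
```

Bay centre is at (65.5,0.8) in the tool frame (inner gap 42.1 mm against 42) and the block at (0,0.9). I shift 65.5 mm and lower to just above the cheeks.

jog_arm --pt "0.02 0 0 0 0 0 1" --pt "0.045 0 0 0 0 0 1" --pt "0.06 0 0 0 0 0.01 1" --pt "0.0655 0 0.02 0 0 0.01 1" --pt "0.0655 0 0.04 0 0 0.01 1"

```text
time: 22.2
tool_pos: [440.6, 217.9, 107.9]
tcp_rot: [179.9, 0.2, 179.1]
ft_force: [-0.6, -0.6, -4.6]
finger_gap: 44.1
```

jog_arm --pt "0 0 0.015 0 0 0 1" --pt "0 0 0.02 0 0 0 1" --pt "0 0 0.02 0 0 0 1" --pt "0 0 0.02 0 0 0 1" --pt "0 0 0.02 0 0 0 1"

```text
time: 22.62
tool_pos: [441.4, 217.9, 88.1]
tcp_rot: [180.0, 0.1, 179.1]
ft_force: [0.3, 0.5, -3.6]
finger_gap: 43.8
```

```bash
python3 - <<'E'
from h import *
s=snap('wrist','w20.png'); print(toolof(s)[0]); goto(440.6,216.5,87,179)
c=s['pixels'][100:370,160:400,::-1]; cv2.imwrite('pics/w20c.png',cv2.resize(c,None,fx=2.2,fy=2.2,interpolation=cv2.INTER_CUBIC))
snap('side','d20.png')
E
```

```text
[441.47173775 217.44077578  88.22198402]
t 22.67 at [441.4 218.   88.3] [1.7995e+02 1.2000e-01 1.7908e+02] gap 43.7 f [ 0.   0.7 -3.6]
shift [ 0.0008 -0.0015  0.0013] turn [0.0008 0.0021 0.0014] rows 0.1/0.0
```

View pics/w20c.png

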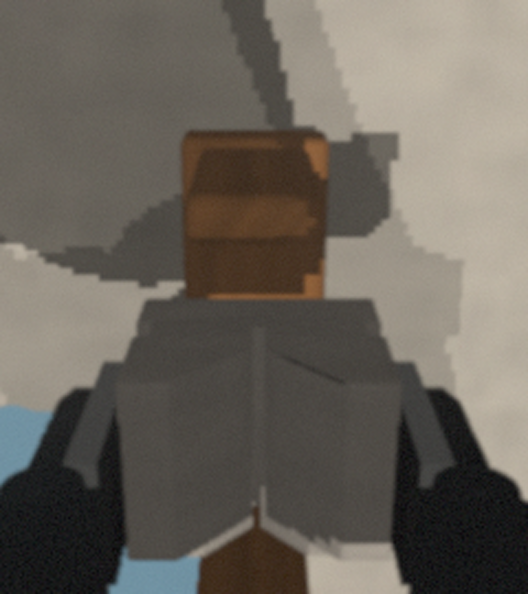

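View pics/d20.png

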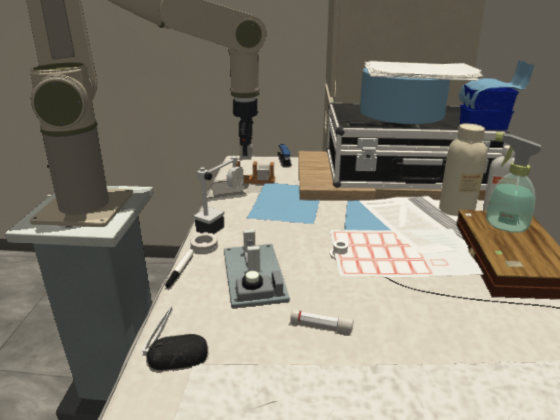

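```bash
python3 - <<'E'
from h import *
s=load('w20'); p,T=toolof(s)
f=lambda q:np.array(q,float)/2.2+[160,100]-0.27
for n,q,z in(('cheek',[(188,193),(315,193),(318,238),(188,238)],64),('bot',[(142,299),(374,299)],p[2]-7.6),('top',[(118,383),(401,383)],p[2]+28.4)):
  L=T.inv().apply(onz(s,f(q),z)-p); print(n,L[:,:2].round(1).tolist(),L.mean(0).round(1))
E
```

```text
cheek [[33.8, -14.1], [33.8, 12.6], [23.9, 13.4], [23.9, -14.3]] [28.9 -0.6 24.2]
bot [[16.6, -22.2], [16.6, 23.5]] [16.6  0.6  7.6]
top [[17.1, -21.1], [17.1, 22.9]] [ 17.1   0.9 -28.4]
```

From the cheek and block edges, (1.6,-1.4) mm of correction remains. I apply it, then descend into the bay while watching the force.

jog_arm --pt "0.0016 -0.0014 0 0 0 0 1" --pt "0.0016 -0.0014 0.005 0 0 0 1" --pt "0.0016 -0.0014 0.015 0 0 0 1" --pt "0.0016 -0.0014 0.025 0 0 0 1" --pt "0.0016 -0.0014 0.03 0 0 0 1"

```text
time: 23.13
tool_pos: [437.4, 215.9, 54.5]
tcp_rot: [-179.9, -0.1, 179.1]
ft_force: [-0.6, 0.2, -5.4]
finger_gap: 44.1
```

```bash
python3 - <<'E'
from h import *
s=snap('wrist','w21.png'); print(toolof(s)[0]); goto(440.6,216.5,21.6,179)
c=s['pixels'][100:370,160:400,::-1]; cv2.imwrite('pics/w21c.png',cv2.resize(c,None,fx=2.2,fy=2.2,interpolation=cv2.INTER_CUBIC))
E
```

```text
[437.47020524 215.44505058  54.57966826]
t 23.18 at [436.8 215.7  53.7] [-179.92   -0.21  179.09] gap 44.0 f [ 2.2  0.7 -7.2]
shift [-0.0039  0.0009  0.0321] turn [-0.0014 -0.0037  0.0016] rows 0.8/0.0
```

View pics/w21c.png

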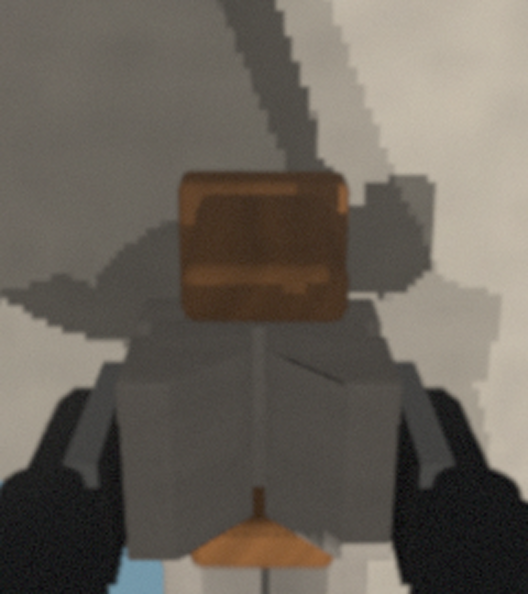

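jog_arm --pt "0 0 0 0 0 0 1" --pt "0 0 0 0 0 0 1" --pt "0 0 0 0 0 0 1"

```text
time: 23.43
tool_pos: [438.9, 216.5, 57.1]
tcp_rot: [180.0, 0.0, 179.1]
ft_force: [-0.1, 0.9, -4.1]
finger_gap: 44.1
```

```bash
python3 - <<'E'
from h import *
s=snap('wrist','w22.png'); print(toolof(s)[0]); goto(440.0,216,21.6,179)
c=s['pixels'][100:370,160:400,::-1]; cv2.imwrite('pics/w22c.png',cv2.resize(c,None,fx=2.2,fy=2.2,interpolation=cv2.INTER_CUBIC))
E
```

```text
[439.01232205 216.0261064   57.17338882]
t 23.48 at [439.  216.5  57.2] [1.7998e+02 4.0000e-02 1.7909e+02] gap 43.8 f [ 0.1  0.  -4.4]
shift [-0.001  -0.0005  0.0356] turn [0.0003 0.0006 0.0016] rows 0.9/0.0
```

View pics/w22c.png

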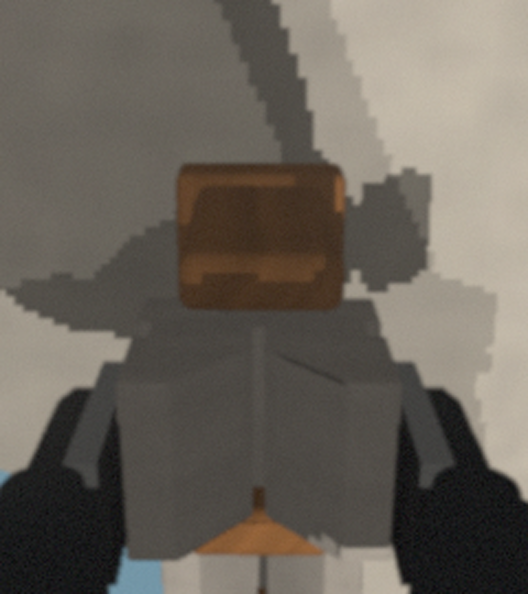

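```bash
python3 - <<'E'
from h import *
s=load('w22'); p,T=toolof(s)
f=lambda q:np.array(q,float)/2.2+[160,100]-0.27
for n,q,z in(('near inner',[(180,308),(343,308)],64),('mid outer',[(192,553),(325,553)],64),('top',[(118,383),(401,383)],p[2]+28.4)):
  L=T.inv().apply(onz(s,f(q),z)-p); print(n,L[:,:2].round(1).tolist(),L.mean(0).round(1))
E
```

```text
near inner [[20.7, -13.3], [20.7, 15.8]] [20.7  1.3 -6.8]
mid outer [[-32.5, -12.6], [-32.5, 14.1]] [-32.5   0.7  -6.8]
top [[17.1, -21.2], [17.1, 22.9]] [ 17.1   0.9 -28.4]
```

The inner faces are 53.2 mm apart across (53.5 expected), and bay and block centres agree within 0.5 mm. I descend slowly.

jog_arm --pt "0 0 0.003 0 0 0 1" --pt "0 0 0.008 0 0 0 1" --pt "0 0 0.013 0 0 0 1" --pt "0 0 0.018 0 0 0 1" --pt "0 0 0.022 0 0 0 1"

```text
time: 23.9
tool_pos: [438.2, 216.2, 33.8]
tcp_rot: [-180.0, -0.1, 179.1]
ft_force: [-0.5, -0.0, -5.2]
finger_gap: 44.0
```

jog_arm --pt "0 0 0.003 0 0 0 1" --pt "0 0 0.006 0 0 0 1" --pt "0 0 0.009 0 0 0 1" --pt "0 0 0.011 0 0 0 1" --pt "0 0 0.012 0 0 0 1"

```text
time: 24.32
tool_pos: [438.5, 216.3, 22.4]
tcp_rot: [-180.0, -0.0, 179.1]
ft_force: [0.2, -0.1, -4.9]
finger_gap: 44.2
```

jog_arm --pt "0 0 0.0005 0 0 0 1" --pt "0 0 0.0005 0 0 0 1"

```text
time: 24.48
tool_pos: [438.7, 216.4, 22.3]
tcp_rot: [-180.0, 0.0, 179.1]
ft_force: [0.2, -0.2, -3.8]
finger_gap: 44.2
```

jog_arm --pt "0 0 0.0005 0 0 0 1" --pt "0 0 0.001 0 0 0 1" --pt "0 0 0.0015 0 0 0 1" --pt "0 0 0.0015 0 0 0 1"

```text
time: 24.82
tool_pos: [438.9, 216.5, 21.6]
tcp_rot: [180.0, 0.0, 179.1]
ft_force: [-3.9, -2.3, 4.7]
finger_gap: 44.0
```

Contact with the floor at 21.6, as predicted. I release.

jog_arm --pt "0 0 0 0 0 0 0.4" --pt "0 0 0 0 0 0 0.3" --pt "0 0 0 0 0 0 0.15" --pt "0 0 0 0 0 0 0.1" --pt "0 0 0 0 0 0 0.1"

```text
time: 25.23
tool_pos: [438.8, 216.4, 20.9]
tcp_rot: [180.0, 0.0, 179.1]
ft_force: [0.0, -0.1, -1.2]
finger_gap: 76.9
```

jog_arm --pt "0 0 -0.01 0 0 0 0.1" --pt "0 0 -0.04 0 0 0 0.1" --pt "0 0 -0.08 0 0 0 0.1" --pt "0 0 -0.12 0 0 0 0.1" --pt "0 0 -0.15 0 0 0 0.1"

```text
time: 25.65
tool_pos: [439.3, 216.6, 175.0]
tcp_rot: [179.9, 0.2, 179.1]
ft_force: [1.0, 1.0, -0.4]
finger_gap: 76.8
```

jog_arm --pt "-0.03 0 0 0 0 0 0.1" --pt "-0.03 0 0 0 0 0 0.1" --pt "-0.03 0 0 0 0 0 0.1" --pt "-0.03 0 0 0 0 0 0.1"

```text
time: 25.98
tool_pos: [468.1, 215.7, 170.6]
tcp_rot: [-180.0, -0.1, 179.1]
ft_force: [0.0, -0.0, 0.7]
finger_gap: 77.1
```

```bash
python3 - <<'E'
from h import *
s=snap('wrist','w23.png'); print(toolof(s)[0]); goto(440.0,216,21.6,179)
c=s['pixels'][60:260,190:370,::-1]; cv2.imwrite('pics/w23c.png',cv2.resize(c,None,fx=3,fy=3,interpolation=cv2.INTER_CUBIC))
snap('scene','c23.png');s=snap('side','d23.png')
c=s['pixels'][140:310,180:370,::-1]; cv2.imwrite('pics/d23c.png',cv2.resize(c,None,fx=3.5,fy=3.5,interpolation=cv2.INTER_CUBIC))
E
```

```text
[468.2473652  215.26648135 170.71450325]
t 26.03 at [467.8 215.7 170.3] [-1.7997e+02 -9.0000e-02  1.7909e+02] gap 77.0 f [ 0.9  0.9 -0.5]
shift [ 2.760e-02 -1.000e-04  1.487e-01] turn [-0.0005 -0.0015  0.0016] rows 3.6/0.0
```

View pics/w23c.png

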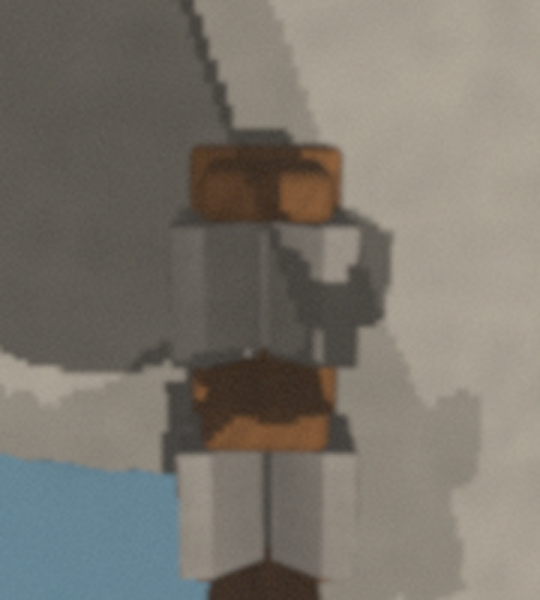

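View pics/d23c.png

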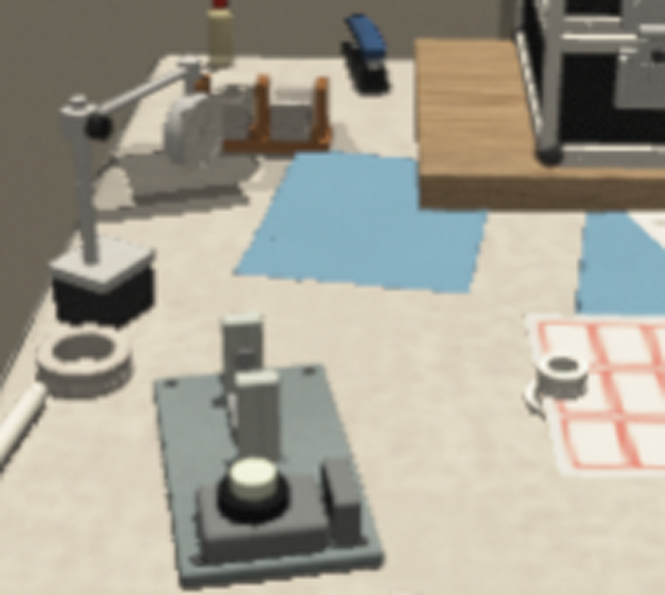

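View pics/c23.png

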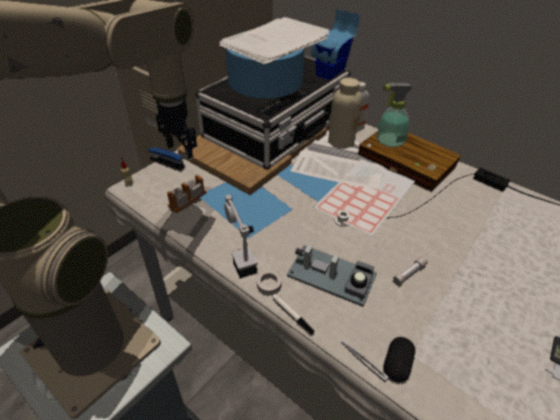

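```bash
python3 - <<'E'
from h import *
s=load('w23')
f=lambda q:np.array(q,float)/3+[190,60]-0.33
A=onz(s,f([(174,223),(358,225),(357,366),(174,364)]),50);B=onz(s,f([(180,455),(355,455),(353,578),(181,578)]),50)
M=onz(s,f([(210,415),(330,415),(330,451),(208,451)]),64); N=onz(s,f([(195,165),(338,165),(338,222),(195,222)]),64)
for x in(A,B,M,N): print(x.mean(0).round(1),np.linalg.norm(np.diff(x,axis=0),axis=1).round(1))
print(A.round(1).tolist())
q=r.sense(); print(q['time'],q['ft_force'].round(1),q['tool_pos'].round(1))
E
```

```text
[438.  217.1  50. ] [42.8 33.8 44.2]
[494.4 216.6  50. ] [43.3 33.3 44.2]
[467.8 217.5  64. ] [27.8  8.8 28.5]
[413.  217.7  64. ] [31.1 12.3 31.5]
[[420.6, 196.1, 50.0], [421.8, 238.9, 50.0], [455.5, 238.9, 50.0], [454.3, 194.7, 50.0]]
26.1333 [-1.  -0.5 -0.2] [467.7 215.8 170.2]
```

The block measures (438.0,217.1) at z = 50, about 2 mm from the bay's centre and square to it. The twin and bystanders are unmoved, the button is up and the gripper is clear. I hand in.

```bash
python3 - <<'E'
from bench import r
print(r.hand_in())
E
```

```text
the job is handed in; nothing more can be done
None
```

I completed the whole sequence and handed the job in at about 26 s of the 72 s allowed; the hand-in reports no verdict.

**Steps, in order**
- **Checking station:** I gripped the vee block across its V faces, lowered it onto the seat between the jaws and let go.
- **Button:** I pressed it to its stop with the shut fingers (26 N, well above the 6 N spring) and held it over 0.4 s. The picture showed it flush with its collar, and it came back up.
- **Table:** I lifted the block off the seat, set it down on the table and let go. I then took it by its slotted sides.
- **Cradle:** I lowered it into the empty bay until the floor took the weight, released it and backed off.

**Last checks**
- **In the bay:** the block stands square and upright, about 2.4 mm across and 0.5 mm along from the bay's centre as measured.
- **On the seat:** it was about 1.6 mm from the seat's centre before the press.
- **Other things:** by eye, the twin and the loose things have not moved and the button is up. The gripper is about 170 mm above the table and touches nothing.

**What disagreed**
- My first marking of the near cheek was wrong (69 mm spacing instead of 53.5), so I dropped it and measured the cradle again.
- The visible gap between the jaw tops read 59 mm against 53. It was centred on the seat, so I used only the centre.
- Estimates of the button's height ranged from 38 to 47 mm, and contact came a little higher (about 50 mm), so I pressed in small steps watching the force.

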